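# Dock the data logger and hold its recessed reset button with the stylus

## Robot

A 7-joint arm with a two-finger parallel gripper is mounted at the origin on a cart in front of the work surface, level with it; the furniture and walls round the work are solid. World frame = base frame: x ahead of the robot, y to its left, z up, the work surface at z = 0. Lengths are in mm, angles in degrees, forces in N, time in s.
With the tool pointing down it reaches from about 400 to 875 mm from the base axis. Payload 6.5 kg.
Tool frame: the origin (TCP) lies at the centre of the arm's flange, where the gripper is bolted on; the fingertips stand 166 mm ahead of it and the grasp point (between the pads) lies 147 mm ahead of it; z points along the fingers, y is the direction in which the jaws open and shut (so a half turn about z gives the same grasp; the last joint's range is limited). The gripper opens to 88 mm and grips with 3 to 60 N. Pads are 18 mm wide; open, the fingers measure 123 mm over their backs; the gripper's body (75 mm by 187 mm) begins 45 mm behind the grasp point.
Start: joints at [59.29, 30.733, -0.252, 88.115, 0.149, 61.152, -4.079], TCP at [294.259, -579.57, 404.716] pointing down, gripper open.
Joint ranges: [-154.64, 154.64], [-21.42, 123.67], [-72.66, 72.17], [13.99, 137.28], [-74.86, 254.86], [10.95, 109.41], [-158.01, 158.01]. Speed limits (degrees/s): [136.94, 136.94, 180, 180, 180, 180, 180].

## Interface

Orientations are given as a 3x3 rotation matrix whose columns are the frame's x, y, z axes.
In Python, from plant import readout, read_camera, workorder gives the robot as it stands.
- The arm moves only by the tool play_rows, never from a script. Its argument "deltas" is a list of rows, each a list of 6 numbers: the shift along the tool's x, y, z in m, then the turn, a rotation vector about the tool's x, y, z in rad. A call has 1 to 5 rows; each row shifts and turns the pose as measured when the row begins, along the tool's axes as they then stand; what a row does not reach is not made up. A row lasts 1/10 s, in which the tool goes at most 50 mm and 8.59 degrees, less where a joint would pass 70% of its speed; a pose out of reach is approached as far as the arm can. A call is refused whole if a number of a shift passes 0.05 or a number of a turn 0.15, either way. A call with a gripper value outside its range is refused whole. "claw" is the finger opening in m, from 0 to 0.0881, set as the call begins (left out, the last holds). The fingers move at their own pace and stop on an object; the grip force is fixed at half the most. Time passes only in rows, so rows that do not move let the fingers close. It gives the time, the measured TCP pose, the force and the opening at its end, in the units of the state.
- readout.get_state(): the state, without advancing time (a new reading comes with each control period).
- read_camera(name): name is "side" or "top" or "wrist"; returns a dict with "color" (400x640x3 uint8, red, green, blue), "range_z" (400x640 float32, mm along the optical axis (not along the pixel's ray), 0 where there is no reading), "fx", "fy", "cx", "cy" (pixels), "R" (3x3) and "t" (3): a world point X has camera coordinates R X + t. Camera axes: x right, y down, z forward; pixel columns grow to the right and rows downward; lengths in mm; the calibration is good to about 2 mm. A picture is of the moment at which its call begins.
- workorder.close_job(): hands the job in, once; it reports no verdict.
The state is a dict: "t": time; "joint_positions": joint angles; "qvel": joint speeds; "joint_efforts": joint torques, N m; "tool_pos": TCP position; "tcp_rot": TCP orientation; "ft_force": force on the tool from outside, world axes, zero at the start; "wrist_torque": the same for the moment, N m; "opening": opening from 0.0 (shut) to 1.0 (fully open).
Only numpy, scipy, OpenCV 4.12 (cv2) and the standard library are available. Lean on these libraries where they do the work, as an engineer would, in place of code of your own. Each camera call takes 0.05 s, during which the arm holds its last target.

## Task

Seat the white data logger flat and square in the pocket of the reader dock, its steel sensor stub in the dock's notch, and let go of it; lower it in, do not drop it. Then take the slim reset stylus out of the tool block, reach its pin through the round aperture in the logger's face and hold the recessed reset button down, without forcing it, for at least three seconds. Finish while still gripping the stylus and holding the button down, with the logger still seated and the other tool, the tube and the petri dish left alone.

Things in the scene. Friction and masses are not known exactly. Their poses are not given: they have to be found in the camera images.
- logger_center (a point): Centre (half-way up) of the loose data logger: a plastic box (white top, dark lower half) 86 x 58 x 30 mm (its x, y, z; z up), about 0.12 kg, face up on the bench, with a display window on top. A steel sensor stub, 11 mm thick, 14 mm long, its axis 10 mm above the underside, sticks out of its +x end. Grip it across its 58 mm width.
- logger_stub (a point): Outer end of the logger's steel sensor stub, 57 mm from the logger's centre along its +x.
- aperture (a point): Centre of the mouth of the round aperture in the logger's top face, 26 mm from the logger's centre towards the end without the stub; 11 mm wide, straight down (logger's z), slightly chamfered. The reset button's face lies 7 mm below the mouth and fills most of the bore; nothing else is in the bore.
- reset_button (a joint): Travel of the recessed reset button in m: 0 free, 0.004 at its stop. It springs back: about 2.3 N starts it and 5.9 N takes it to its stop; it counts as down beyond 0.0025. More than 40 N from the stylus would break it.
- dock_floor (a point): Centre of the pocket floor of the fixed black reader dock, 6 mm above the bench; x points to the dock's grey head, z up. Pocket 89 x 61 mm (x, y), 10 mm deep, its top 3 mm widened all round by a 45 degree lead-in. 50 mm wide finger gaps in the middle of both long walls reach down to the floor. Outside: 81 mm across y, from -54 to +94 mm along x (cable gland to +112).
- dock_notch (a point): Inner end of the notch in the pocket's +x wall, at floor level, 44 mm along x from the pocket's centre: 15 mm wide, 19 mm long, open at the top, as deep as the pocket. It takes the logger's stub, so the logger fits only with its x along the dock's x. Behind it the grey head, 28 mm high over the bench.
- tool_block: Fixed aluminium tool block, 40 x 132 x 34 mm (x, y, z), origin at the centre of its underside. Three wells, 9 mm wide and 28 mm deep, open upward in its top at y = -44, 0 and +44 mm; the middle one is empty, the outer ones hold the stylus and the driver, either way round.
- stylus_center (a point): Centre (half-way up) of the loose metal reset stylus, upright in an outer well of the tool block; 92 mm long along z, 0.045 kg. From below: round-ended pin 5 mm thick, 22 mm long; flange 16 mm wide, 3 mm thick, resting on the block's top; ribbed round handle 12 mm thick, 67 mm long. The centre is 21 mm above the flange's top, 46 mm below the handle's end.
- stylus_tip (a point): Lower end of the stylus's pin, 46 mm below its centre.
- driver_center (a point): Middle of the other tool in the block, a stubby driver with a thick round black handle (22 mm wide, 54 mm high above the block), to be left alone.
- centrifuge_tube_1: A capped plastic centrifuge tube lying on the bench, 34 x 112 x 34 mm, origin at the centre of its underside; to be left alone.
- petri_1: A petri dish, 89 mm wide and 15 mm high, origin at the centre of its underside; to be left alone.
There are look-alikes about, which are no part of the job. What is shaped like the part that bears logger_center but yellow is not meant.

How it is judged (in metres and radians):
On the way, in this order (a step that is already met when the one before it is completed fails the run):
1. the logger sits flat and square in the dock's pocket, stub in the notch, let go (x of logger_center in the frame of dock_floor between -0.0035 and 0.0035 m and y of logger_center in the frame of dock_floor between -0.0035 and 0.0035 m and z of logger_center in the frame of dock_floor below 0.0175 m and x of logger_stub in the frame of dock_floor above 0.045 m and angle between the z axis of logger_center and the z axis of dock_floor, either way round below 0.04 rad and angle between the x axis of logger_center and the x axis of dock_floor, either way round below 0.08 rad and contact force between the fingers and logger below 0.1 N), for 0.2 s.
2. the stylus is gripped and lifted clear of the tool block (contact force between stylus and the fingers above 1 N and height (world z) of stylus_tip above 0.042 m), for 0.1 s.
3. the gripped stylus holds the reset button down through the aperture for more than two and a half seconds (value of joint reset_button above 0.0025 m and contact force between stylus and the fingers above 1 N and horizontal distance between stylus_tip and aperture below 0.0055 m and z of stylus_tip in the frame of aperture below -0.008 m and contact force between the fingers and logger below 0.3 N and x of logger_center in the frame of dock_floor between -0.0035 and 0.0035 m and y of logger_center in the frame of dock_floor between -0.0035 and 0.0035 m and z of logger_center in the frame of dock_floor below 0.0175 m and x of logger_stub in the frame of dock_floor above 0.045 m and angle between the z axis of logger_center and the z axis of dock_floor, either way round below 0.04 rad and angle between the x axis of logger_center and the x axis of dock_floor, either way round below 0.08 rad), for 2.5 s.
At the end, for the whole second after the job is handed in: The gripped stylus, tip over 8 mm down the aperture and within 5.5 mm of its axis, holds the button more than 2.5 mm down; fingers off the logger; the logger seated: within 3.5 mm of the pocket's centre each way, within 2.5 mm of its floor, tilt under 0.04, turn under 0.08 rad, stub in the notch (all of step 3); the arm keeps its last pose, push and grip.
It fails at once if the logger is dropped (falls free faster than 0.5 m/s) (linear speed of logger above 0.5 m/s and contact force between the fingers and logger below 0.05 N).
It fails at once if the stylus bears on the logger or its button with more than 40 N (contact force between stylus and logger above 40 N).
It fails at once if the driver is moved by more than 15 mm (distance of driver_center from where it was at the start of the episode above 0.015 m).
It fails at once if the centrifuge tube is moved by more than 25 mm (distance of centrifuge_tube_1 from where it was at the start of the episode above 0.025 m).
It fails at once if the petri dish is moved by more than 25 mm (distance of petri_1 from where it was at the start of the episode above 0.025 m).
It also fails if it takes over 64 s, if anything falls off the work surface, if the arm or the gripper's body presses on something with over 40 N, if the wrist force passes 120 N, or if a joint passes its speed limit or range.

## Working session

There is one attempt and no reset: what is moved stays moved. The work goes in short steps, Python scripts to look and compute and a tool call to move; the robot and the scene stay as the last step left them, time stands still between calls to the robot, and variables do not carry over. Pictures are saved under pics/ and viewed, and the job is handed in when it is done.

Besides the shell and the picture viewer there is one more tool, called after "Call:" as name([rows], argument=value, ...), one row to a line, values as JSON. play_rows: Moves the arm, as the interface text tells. Its arguments: {"type":"object","properties":{"deltas":{"type":"array","items":{"type":"array","items":{"type":"number"}}},"claw":{"type":"number"}},"required":["deltas"]}

```bash
ls; mkdir -p pics; cat > h.py <<'E'
import numpy as np, cv2, sys
sys.path.insert(0,'.')
from plant import readout, read_camera, workorder
def cam(n,save=None):
    c=read_camera(n); c['R']=np.array(c['R']);c['t']=np.array(c['t'])
    if save: cv2.imwrite('pics/'+save+'.png',c['color'][:,:,::-1]); np.savez(''+save+'.npz',**c)
    return c
def load(s): 
    d=np.load(''+s+'.npz'); return {k:d[k] for k in d}
def ray(c,u,v,z):
    d=c['R'].T@np.array([(u-c['cx'])/c['fx'],(v-c['cy'])/c['fy'],1]); o=-c['R'].T@c['t']
    return o+d*(z-o[2])/d[2]
def pix(c,P):
    X=c['R']@np.array(P,float)+c['t']; return np.array([c['fx']*X[0]/X[2]+c['cx'],c['fy']*X[1]/X[2]+c['cy']])
def cloud(c):
    v,u=np.mgrid[0:400,0:640]; z=c['range_z'].astype(float)
    X=np.stack([(u-c['cx'])/c['fx']*z,(v-c['cy'])/c['fy']*z,z],-1)
    return (X-c['t'])@c['R']   # R^T (X-t)
E
python3 - <<'E'
from h import *
for n in ['top','side','wrist']:
    c=cam(n,n+'0'); print(n,c['fx'],c['cx'],c['cy'],(-c['R'].T@c['t']).round(),c['R'].round(2).tolist())
s=readout.get_state(); print(s)
E
```

```text
pics
top 503.4416732859355 315.7800216020897 197.30588368755014 [-153.    9. 1545.] [[-0.02, -1.0, -0.0], [-0.92, 0.02, -0.38], [0.38, -0.01, -0.92]]
side 446.4769348511414 321.49199855653865 204.92612661889225 [  277. -1080.   541.] [[0.99, -0.17, 0.0], [-0.06, -0.38, -0.92], [0.16, 0.91, -0.38]]
wrist 327.79288872929914 320.55512029568166 199.70900804611463 [ 357. -547.  384.] [[0.45, -0.89, -0.0], [-0.86, -0.43, 0.28], [-0.25, -0.12, -0.96]]
{'t': 0.15, 'joint_positions': array([59.28847874, 30.76808286, -0.25468283, 88.15590025,  0.1501542 ,
       61.15205068, -4.08043606]), 'qvel': array([-0.04561902, -0.12551029, -0.05133049, -0.20803877,  0.0253813 ,
       -0.01195398, -0.02139903]), 'joint_efforts': array([ 1.78739065e-03, -5.71330333e+01,  9.92128886e-01, -2.51827723e+01,
       -5.61514276e-02,  1.51761936e-02,  8.49722255e-05]), 'tool_pos': array([ 294.16914139, -579.35188673,  404.04605821]), 'tcp_rot': array([[ 8.91619426e-01,  4.52785062e-01, -6.97592093e-04],
       [ 4.52785585e-01, -8.91618727e-01,  1.12227924e-03],
       [-1.13834900e-04, -1.31650561e-03, -9.99999127e-01]]), 'ft_force': array([ 0.18634146, -0.13630914,  0.31885733]), 'wrist_torque': array([ 0.04292777,  0.00506629, -0.07608016]), 'opening': 1.003137845741938}
```

View pics/top0.png

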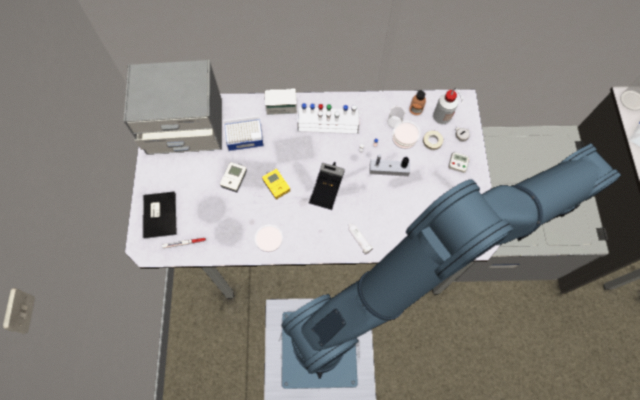

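View pics/side0.png

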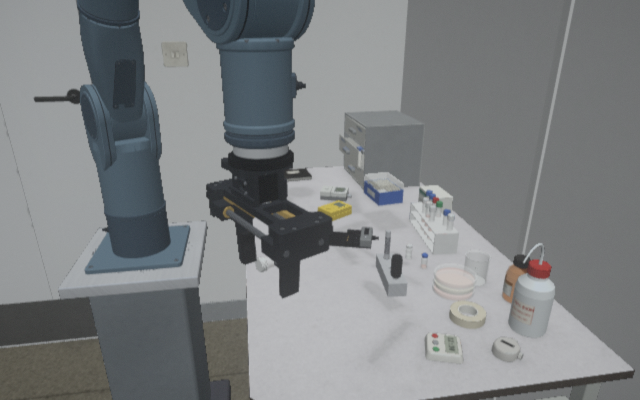

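View pics/wrist0.png

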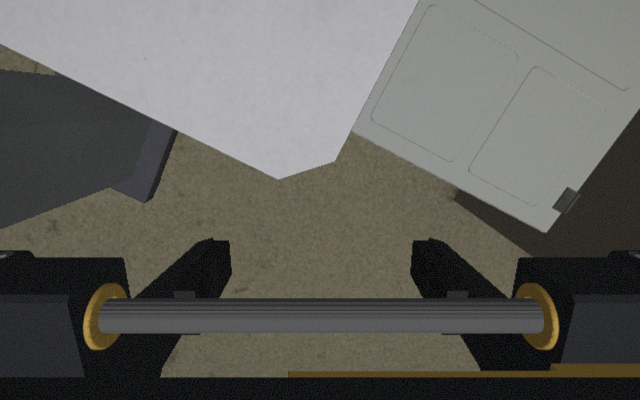

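Candidates for the logger in the top view are the white box with a dark window at (233,177), the yellow twin at (276,184), the white timer with coloured buttons at (459,161), and the white label on a black pad at (155,210). I choose (233,177) and check it in a crop. The dock is at (327,186) and the block at (390,165). I take the slim tool at its left end (378,160) to be the stylus and the black one at (405,162) to be the driver.

```bash
python3 - <<'E'
from h import *
c=load('top0'); im=c['color'][:,:,::-1]
a=cv2.resize(im[155:200,215:300],None,fx=7,fy=7,interpolation=cv2.INTER_CUBIC)
b=cv2.resize(im[140:215,305:420],None,fx=5.17,fy=5.17,interpolation=cv2.INTER_CUBIC)
w=max(a.shape[1],b.shape[1]);f=lambda x:cv2.copyMakeBorder(x,0,0,0,w-x.shape[1],0)
o=np.vstack([f(a),f(b)]); o=cv2.resize(o,None,fx=.84,fy=.84); print(o.shape);cv2.imwrite('pics/crop0.png',o)
P=cloud(c)
for n,u,v in [('log',233,172),('log2',236,185),('dockfloor',325,192),('head',332,170),('block',385,170),('table',300,215)]:
    print(n,P[v,u].round(1))
s=load('side0'); i2=s['color'][:,:,::-1]
cv2.imwrite('pics/crop1.png',cv2.resize(i2[170:300,310:440],None,fx=4.5,fy=4.5,interpolation=cv2.INTER_CUBIC))
E
```

```text
(591, 500, 3)
log [565.1 273.5  34.3]
log2 [520.1 262.6  28.9]
dockfloor [499.2 -30.2   5.1]
head [570.3 -55.2  24.3]
block [ 561.6 -230.4   35.1]
table [423.2  53.7  -5. ]
```

View pics/crop0.png

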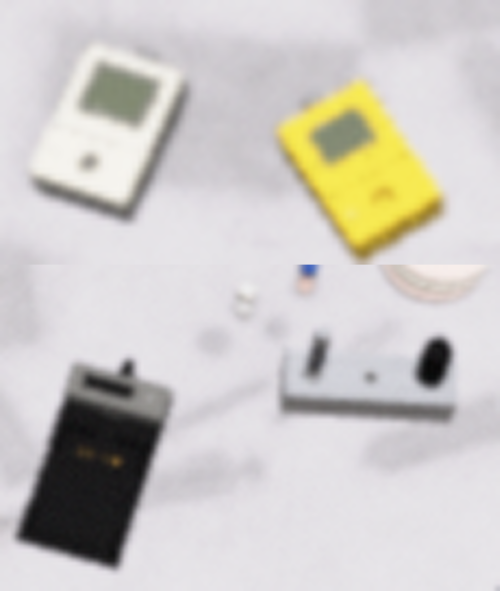

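View pics/crop1.png

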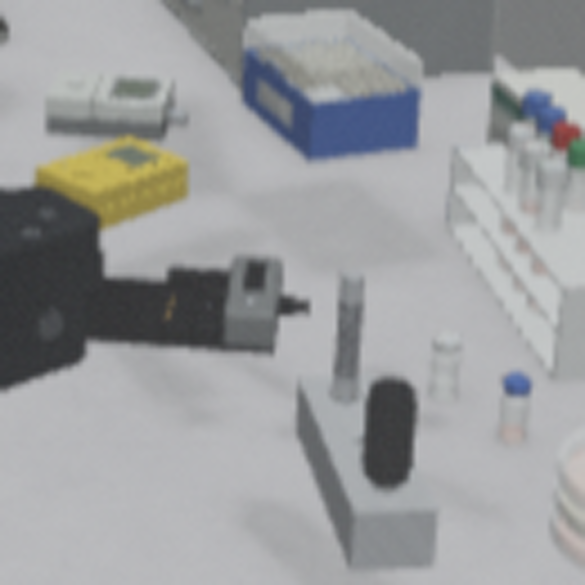

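The crop confirms the white logger: window and stub at the far end, round aperture at the near end. The yellow unit is the look-alike, the stylus is the slim grey rod in the left well, and the driver is black in the right well. Now I take coarse poses.

```bash
python3 - <<'E'
from h import *
c=load('top0'); im=c['color'].astype(int); hsv=cv2.cvtColor(c['color'],cv2.COLOR_RGB2HSV)
P=cloud(c)
# table height offset check
tm=(np.abs(P[...,2])<25)&(P[...,0]>350)&(P[...,0]<750)&(abs(P[...,1])<400)
print('table z median',np.median(P[...,2][tm]))
def rect(mask,z,name):
    n,l,st,ce=cv2.connectedComponentsWithStats(mask.astype(np.uint8))
    k=1+np.argmax(st[1:,4]); cs,_=cv2.findContours((l==k).astype(np.uint8),cv2.RETR_EXTERNAL,cv2.CHAIN_APPROX_NONE)
    pts=np.array([ray(c,u,v,z)[:2] for u,v in cs[0][:,0]],np.float32)
    r=cv2.minAreaRect(pts);print(name,st[k],np.round(r[0],1),np.round(r[1],1),round(r[2],1)); return r
roi=np.zeros((400,640),bool); roi[155:200,215:255]=1
m=roi&(P[...,2]>18)
rect(m,30,'logger depth'); 
roi=np.zeros((400,640),bool); roi[150:215,300:350]=1
rect(roi&(hsv[...,2]<90),16,'dock black')
rect(roi&(hsv[...,2]<170),16,'dock')
roi=np.zeros((400,640),bool); roi[140:180,365:415]=1
rect(roi&(P[...,2]>20),34,'block')
for u,v in [(233,182),(232,181)]: print(ray(c,u,v,30))
E
```

```text
table z median 1.121730195237597
logger depth [220 163  26  29 450] [552.6 274.2] [63.5 94.8] 70.8
dock black [310 170  32  39 798] [505.3 -32. ] [ 76.4 124.6] 71.3
dock [ 308  162   37   48 1089] [523.8 -38. ] [ 83.3 170.4] 71.0
block [370 154  40  21 554] [ 584.2 -247.3] [130.2  71.2] 86.3
[530.63546207 272.71796405  30.        ]
[534.32071076 276.17429368  30.        ]
```

```bash
cat >> h.py <<'E'
from scipy.spatial.transform import Rotation as Ro
def goal(yaw): 
    a=np.deg2rad(yaw); x=np.array([np.cos(a),np.sin(a),0]); z=np.array([0,0,-1.]); return np.stack([x,np.cross(z,x),z],1)
def plan(pos,yaw,step=49,ang=0.149,R=None):
    """how far to go, in rows"""
    s=readout.get_state(); p=np.array(s['tool_pos']); A=np.array(s['tcp_rot']); G=goal(yaw) if R is None else R
    rv=Ro.from_matrix(A.T@G).as_rotvec(); d=np.array(pos)-p
    n=max(1,int(np.ceil(np.linalg.norm(d)/step)),int(np.ceil(np.linalg.norm(rv)/ang)))
    print('t',round(s['t'],2),'pos',p.round(1),'d',d.round(1),'rv',rv.round(4),'F',s['ft_force'].round(1),'open',round(s['opening']*88.1,1),'n',n)
    for i in range(n):
        Ai=A@Ro.from_rotvec(rv*i/n).as_matrix(); print(np.concatenate([np.round(Ai.T@d/n/1000,4),np.round(rv/n,4)]).tolist(),end=',\n' if i%5<4 else '\n--\n')
E
python3 -c "
from h import *
plan([540,270,340],161)"
```

```text
t 0.15 pos [ 294.2 -579.4  404. ] d [245.8 849.4 -64. ] rv [-8.0000e-04 -1.5000e-03 -2.3401e+00] F [ 0.2 -0.1  0.3] open 88.4 n 19
[0.0318, -0.034, 0.0034, -0.0, -0.0001, -0.1232],
[0.0357, -0.0298, 0.0034, -0.0, -0.0001, -0.1232],
[0.0391, -0.0252, 0.0034, -0.0, -0.0001, -0.1232],
[0.0419, -0.0202, 0.0034, -0.0, -0.0001, -0.1232],
[0.0441, -0.0149, 0.0034, -0.0, -0.0001, -0.1232]
--
[0.0456, -0.0094, 0.0034, -0.0, -0.0001, -0.1232],
[0.0464, -0.0037, 0.0034, -0.0, -0.0001, -0.1232],
[0.0465, 0.002, 0.0034, -0.0, -0.0001, -0.1232],
[0.0459, 0.0077, 0.0034, -0.0, -0.0001, -0.1232],
[0.0446, 0.0133, 0.0034, -0.0, -0.0001, -0.1232]
--
[0.0426, 0.0187, 0.0034, -0.0, -0.0001, -0.1232],
[0.04, 0.0238, 0.0034, -0.0, -0.0001, -0.1232],
[0.0368, 0.0285, 0.0034, -0.0, -0.0001, -0.1232],
[0.033, 0.0328, 0.0034, -0.0, -0.0001, -0.1232],
[0.0287, 0.0366, 0.0034, -0.0, -0.0001, -0.1232]
--
[0.024, 0.0399, 0.0034, -0.0, -0.0001, -0.1232],
[0.0189, 0.0425, 0.0034, -0.0, -0.0001, -0.1232],
[0.0136, 0.0445, 0.0034, -0.0, -0.0001, -0.1232],
[0.008, 0.0458, 0.0034, -0.0, -0.0001, -0.1232],
```

Call:
play_rows([
  [0.032, -0.034, 0.003, 0, 0, -0.123],
  [0.036, -0.03, 0.003, 0, 0, -0.123],
  [0.039, -0.025, 0.003, 0, 0, -0.123],
  [0.042, -0.02, 0.003, 0, 0, -0.123],
  [0.044, -0.015, 0.003, 0, 0, -0.123],
])

```text
t: 0.65
tool_pos: [356.4, -354.0, 386.7]
tcp_rot: [[0.457, 0.889, -0.003], [0.889, -0.457, -0.003], [-0.004, -0.001, -1.0]]
ft_force: [1.7, -0.3, -0.9]
opening: 1.003
```

Call:
play_rows([
  [0.046, -0.009, 0.003, 0, 0, -0.123],
  [0.046, -0.004, 0.003, 0, 0, -0.123],
  [0.046, 0.002, 0.003, 0, 0, -0.123],
  [0.046, 0.008, 0.003, 0, 0, -0.123],
  [0.045, 0.013, 0.003, 0, 0, -0.123],
])

```text
t: 1.15
tool_pos: [416.9, -120.0, 370.4]
tcp_rot: [[-0.164, 0.986, -0.002], [0.986, 0.164, -0.005], [-0.004, -0.003, -1.0]]
ft_force: [1.3, 0.5, -0.5]
opening: 1.0
```

```bash
python3 -c "
from h import *
plan([540,270,340],161)"
```

```text
t 1.15 pos [ 416.9 -120.   370.4] d [123.1 390.  -30.4] rv [-0.0049  0.0022 -1.0742] F [ 1.3  0.5 -0.5] open 88.1 n 9
[0.0405, 0.0206, 0.0031, -0.0005, 0.0002, -0.1194],
[0.0378, 0.0253, 0.0032, -0.0005, 0.0002, -0.1194],
[0.0345, 0.0296, 0.0032, -0.0005, 0.0002, -0.1194],
[0.0307, 0.0335, 0.0032, -0.0005, 0.0002, -0.1194],
[0.0265, 0.0369, 0.0032, -0.0005, 0.0002, -0.1194]
--
[0.0219, 0.0398, 0.0033, -0.0005, 0.0002, -0.1194],
[0.017, 0.0421, 0.0033, -0.0005, 0.0002, -0.1194],
[0.0119, 0.0439, 0.0033, -0.0005, 0.0002, -0.1194],
[0.0066, 0.045, 0.0033, -0.0005, 0.0002, -0.1194],
```

Call:
play_rows([
  [0.04, 0.021, 0.003, 0, 0, -0.12],
  [0.038, 0.025, 0.003, 0, 0, -0.12],
  [0.0345, 0.03, 0.003, 0, 0, -0.12],
  [0.031, 0.0335, 0.003, 0, 0, -0.12],
  [0.0265, 0.037, 0.003, 0, 0, -0.12],
])

```text
t: 1.65
tool_pos: [483.6, 106.3, 354.0]
tcp_rot: [[-0.71, 0.705, -0.001], [0.705, 0.71, -0.006], [-0.004, -0.005, -1.0]]
ft_force: [1.2, -0.6, -0.7]
opening: 1.0
```

Call:
play_rows([
  [0.022, 0.04, 0.003, 0, 0, -0.12],
  [0.017, 0.042, 0.003, 0, 0, -0.12],
  [0.012, 0.044, 0.003, 0, 0, -0.12],
  [0.0066, 0.045, 0.003, 0, 0, -0.12],
  [0, 0, 0, 0, 0, 0],
])

```text
t: 2.15
tool_pos: [532.6, 294.5, 339.1]
tcp_rot: [[-0.963, 0.27, -0.002], [0.27, 0.963, -0.002], [0.001, -0.003, -1.0]]
ft_force: [0.2, 0.6, 0.3]
opening: 1.002
```

```bash
python3 -c "
from h import *
plan([540,270,340],161)
c=cam('wrist','w1'); P=cloud(c); print(P[200,320],-c['R'].T@c['t'])"
```

```text
t 2.15 pos [532.6 294.5 339.1] d [  7.4 -24.5   0.9] rv [-0.0028 -0.0012  0.0578] F [0.2 0.6 0.3] open 88.3 n 1
[-0.0138, -0.0216, -0.0009, -0.0028, -0.0012, 0.0578],
[543.05824438 290.23545485  30.61839202] [463.63880469 314.20723475 319.66443943]
```

View pics/w1.png

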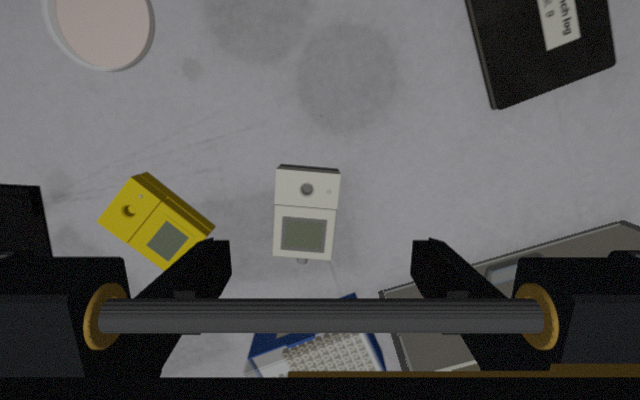

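```bash
cat >> h.py <<'E'
def logger_meas(c,roi,ztop,thr=150):
    col=c['color']; hsv=cv2.cvtColor(col,cv2.COLOR_RGB2HSV)
    m=np.zeros((400,640),np.uint8); u0,v0,u1,v1=roi
    m[v0:v1,u0:u1]=((hsv[...,2]>thr)&(hsv[...,1]<60))[v0:v1,u0:u1]
    n,l,st,ce=cv2.connectedComponentsWithStats(m); k=1+np.argmax(st[1:,4])
    cs,_=cv2.findContours((l==k).astype(np.uint8),cv2.RETR_EXTERNAL,cv2.CHAIN_APPROX_NONE)
    pts=np.array([ray(c,u,v,ztop)[:2] for u,v in cs[0][:,0]],np.float32)
    r=cv2.minAreaRect(pts); print('white rect',st[k],np.round(r[0],1),np.round(r[1],1),round(r[2],2)); return r
E
python3 - <<'E'
from h import *
c=load('w1'); hsv=cv2.cvtColor(c['color'],cv2.COLOR_RGB2HSV)
for u,v in [(285,180),(260,210),(350,210),(306,189),(303,261),(281,245)]: print(u,v,hsv[v,u],cloud(c)[v,u].round(1))
for t in (185,195,205): logger_meas(c,(265,155,350,275),30,t)
E
```

```text
285 180 [ 30  13 161] [516.3 265.1  31.2]
260 210 [120   4 125] [544.8 225.9   1. ]
350 210 [120   6 131] [569.4 314.3   1.9]
306 189 [150   3  93] [531.1 280.   23.9]
303 261 [  0   2 108] [604.1 255.   17. ]
281 245 [ 19  19 106] [575.5 242.5  31.8]Traceback (most recent call last):
  File "<stdin>", line 4, in <module>
  File "h.py", line 34, in logger_meas
    n,l,st,ce=cv2.connectedComponentsWithStats(m); k=1+np.argmax(st[1:,4])
                                                       ~~~~~~~~~^^^^^^^^^^
    return _wrapfunc(a, 'argmax', axis=axis, out=out, **kwds)
    return bound(*args, **kwds)
ValueError: attempt to get argmax of an empty sequence
```

```bash
python3 - <<'E'
from h import *
c=load('w1')
for t in (138,143,148,153): r=logger_meas(c,(265,155,350,275),30,t)
P=cloud(c); m=np.zeros((400,640),np.uint8); m[155:275,265:350]=(P[155:275,265:350,2]>25)
cs,_=cv2.findContours(m,0,1); k=max(cs,key=cv2.contourArea); pts=np.array([ray(c,u,v,30)[:2] for u,v in k[:,0]],np.float32); print('depth',cv2.minAreaRect(pts))
# aperture
g=cv2.cvtColor(c['color'],cv2.COLOR_RGB2GRAY)[180:200,295:320]; mm=(g<125).astype(np.uint8)
n,l,st,ce=cv2.connectedComponentsWithStats(mm); k=1+np.argmax(st[1:,4]); u,v=ce[k]+[295,180]; print('ap',st[k],u,v,ray(c,u,v,30))
print('stub',ray(c,303,263,10))
E
```

```text
white rect [ 265  155   85   54 2796] [522.2 283.1] [74.3 49.8] 71.54
white rect [ 274  169   67   40 2040] [529.8 281.1] [58.7 32.4] 69.28
white rect [ 275  170   65   39 1977] [529.7 281.1] [58.  32.2] 69.28
white rect [ 275  170   65   39 1896] [529.9 281.1] [57.1 31.8] 69.14
depth ((553.6958618164062, 273.3712158203125), (58.860958099365234, 87.14665222167969), 69.31328582763672)
ap [  5   3  13  13 131] 306.2442748091603 189.23664122137404 [530.01571148 280.90323122  30.        ]
stub [609.52460117 252.92256215  10.        ]
```

Logger: depth-mask rectangle 58.9×87.1 mm, centre (553.7, 273.4), x axis at −20.7°. Aperture and stub land within about 2 mm of where they should be. I go above it, then down.

```bash
python3 -c "
from h import *
plan([553.7,273.4,240],159.3,step=40)"
```

```text
t 2.2 pos [532.7 291.7 338.8] d [ 21.  -18.3 -98.8] rv [-0.0059 -0.0006  0.0829] F [ 0.1 -1.  -0.4] open 88.0 n 3
[-0.0084, -0.0037, 0.0329, -0.002, -0.0002, 0.0276],
[-0.0085, -0.0036, 0.0329, -0.002, -0.0002, 0.0276],
[-0.0086, -0.0034, 0.0329, -0.002, -0.0002, 0.0276],
```

Call:
play_rows([
  [-0.0084, -0.0037, 0.033, -0.002, 0, 0.027],
  [-0.0085, -0.0036, 0.033, -0.002, 0, 0.027],
  [-0.0086, -0.0034, 0.033, -0.002, 0, 0.027],
  [0, 0, 0, 0, 0, 0],
  [0, 0, 0, 0, 0, 0],
])

```text
t: 2.7
tool_pos: [555.1, 268.4, 237.9]
tcp_rot: [[-0.933, 0.361, 0.001], [0.361, 0.933, -0.004], [-0.002, -0.003, -1.0]]
ft_force: [-0.1, 0.9, 0.5]
opening: 0.999
```

```bash
python3 -c "
from h import *
plan([553.7,273.4,175],159.3,step=30)"
```

```text
t 2.7 pos [555.1 268.4 237.9] d [ -1.4   5.  -62.9] rv [-0.0029  0.0022 -0.008 ] F [-0.1  0.9  0.5] open 88.0 n 3
[0.0011, 0.0014, 0.021, -0.001, 0.0007, -0.0027],
[0.0011, 0.0014, 0.021, -0.001, 0.0007, -0.0027],
[0.0011, 0.0014, 0.021, -0.001, 0.0007, -0.0027],
```

Call:
play_rows([
  [0.001, 0.002, 0.021, -0.001, 0, -0.002],
  [0.001, 0.0014, 0.021, -0.001, 0, -0.002],
  [0.001, 0.001, 0.018, 0, 0, -0.002],
  [0, 0, 0, 0, 0, 0],
  [0, 0, 0, 0, 0, 0],
])

```text
t: 3.2
tool_pos: [556.1, 274.4, 184.7]
tcp_rot: [[-0.934, 0.356, 0.011], [0.356, 0.934, 0.002], [-0.009, 0.006, -1.0]]
ft_force: [0.2, -0.4, 0.9]
opening: 1.001
```

```bash
python3 -c "
from h import *
plan([553.7,273.4,175],159.3,step=30)
c=cam('wrist','w2')"
```

```text
t 3.2 pos [556.1 274.4 184.7] d [-2.4 -1.  -9.7] rv [ 0.0059  0.0091 -0.0027] F [ 0.2 -0.4  0.9] open 88.1 n 1
[0.002, -0.0019, 0.0097, 0.0059, 0.0091, -0.0027],
```

View pics/w2.png

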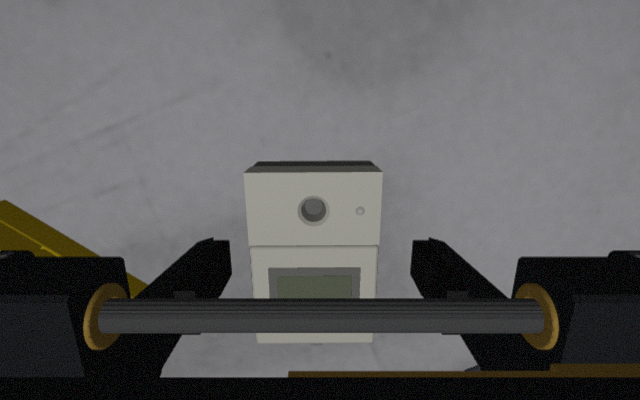

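Call:
play_rows([
  [0.002, -0.003, 0.005, 0.005, 0.008, -0.002],
  [0, 0, 0.004, 0, 0, 0],
  [0, 0, 0, 0, 0, 0],
  [0, 0, 0, 0, 0, 0],
])

```text
t: 3.65
tool_pos: [553.7, 272.3, 177.4]
tcp_rot: [[-0.935, 0.354, 0.003], [0.354, 0.935, 0.001], [-0.003, 0.003, -1.0]]
ft_force: [-0.1, 0.1, 0.7]
opening: 1.004
```

```bash
python3 -c "
from h import *
plan([553.7,273.4,175],159.3,step=30)
c=cam('wrist','w3')
r=logger_meas(c,(220,140,410,250),30,135)
g=cv2.cvtColor(c['color'],cv2.COLOR_RGB2GRAY)
print([int(x) for x in g[200,230:400:4]])
P=cloud(c); m=np.zeros((400,640),np.uint8); m[140:230,220:410]=(P[140:230,220:410,2]>25)
cs,_=cv2.findContours(m,0,1); k=max(cs,key=cv2.contourArea); print(cv2.boundingRect(k))
"
```

```text
t 3.65 pos [553.7 272.3 177.4] d [-0.   1.1 -2.4] rv [ 0.0026  0.0026 -0.001 ] F [-0.1  0.1  0.7] open 88.5 n 1
[0.0004, 0.001, 0.0024, 0.0026, 0.0026, -0.001],
white rect [ 246  182  148   68 8790] [528.2 282.2] [59.4 29.2] 69.11
[133, 132, 131, 131, 133, 152, 151, 152, 150, 150, 152, 149, 150, 151, 151, 151, 151, 150, 151, 153, 150, 149, 150, 150, 149, 152, 151, 150, 151, 153, 151, 150, 151, 148, 151, 149, 151, 151, 150, 151, 152, 124, 119]
(248, 178, 146, 52)
```

Call:
play_rows([
  [0, 0, 0.001, 0.002, 0.002, 0],
  [0, 0, 0, 0, 0, 0],
  [0, 0, 0, 0, 0, 0],
  [0, 0, 0, 0, 0, 0],
  [0, 0, 0, 0, 0, 0],
], claw=0.04)

```text
t: 4.2
tool_pos: [553.9, 272.5, 176.6]
tcp_rot: [[-0.935, 0.354, 0.001], [0.354, 0.935, 0.0], [-0.001, 0.001, -1.0]]
ft_force: [0.2, -0.3, -0.3]
opening: 0.653
```

Call:
play_rows([
  [0, 0, 0, 0, 0, 0],
  [0, 0, 0, 0, 0, 0],
  [0, 0, -0.01, 0, 0, 0],
  [0, 0, -0.02, 0, 0, 0],
  [0, 0, -0.02, 0, 0, 0],
])

```text
t: 4.7
tool_pos: [552.5, 271.6, 226.0]
tcp_rot: [[-0.935, 0.354, -0.005], [0.354, 0.935, -0.003], [0.003, -0.004, -1.0]]
ft_force: [-0.0, -0.1, -0.2]
opening: 0.655
```

```bash
python3 -c "
from h import *
plan([500,-30,330],160,step=45)"
```

```text
t 4.7 pos [552.5 271.6 226. ] d [ -52.5 -301.6  104. ] rv [-0.004  -0.0034 -0.0128] F [-0.  -0.1 -0.2] open 57.7 n 8
[-0.0072, -0.0376, -0.0129, -0.0005, -0.0004, -0.0016],
[-0.0071, -0.0376, -0.0129, -0.0005, -0.0004, -0.0016],
[-0.0071, -0.0376, -0.0129, -0.0005, -0.0004, -0.0016],
[-0.007, -0.0377, -0.0129, -0.0005, -0.0004, -0.0016],
[-0.0069, -0.0377, -0.0129, -0.0005, -0.0004, -0.0016]
--
[-0.0069, -0.0377, -0.013, -0.0005, -0.0004, -0.0016],
[-0.0068, -0.0377, -0.013, -0.0005, -0.0004, -0.0016],
[-0.0068, -0.0377, -0.013, -0.0005, -0.0004, -0.0016],
```

```bash
python3 -c "
from h import *
plan([595,-62,310],160,step=43)"
```

```text
t 4.7 pos [552.5 271.6 226. ] d [  42.5 -333.6   84. ] rv [-0.004  -0.0034 -0.0128] F [-0.  -0.1 -0.2] open 57.7 n 9
[-0.0175, -0.033, -0.0093, -0.0004, -0.0004, -0.0014],
[-0.0175, -0.0331, -0.0093, -0.0004, -0.0004, -0.0014],
[-0.0174, -0.0331, -0.0093, -0.0004, -0.0004, -0.0014],
[-0.0174, -0.0331, -0.0093, -0.0004, -0.0004, -0.0014],
[-0.0173, -0.0331, -0.0093, -0.0004, -0.0004, -0.0014]
--
[-0.0173, -0.0331, -0.0093, -0.0004, -0.0004, -0.0014],
[-0.0172, -0.0332, -0.0093, -0.0004, -0.0004, -0.0014],
[-0.0172, -0.0332, -0.0093, -0.0004, -0.0004, -0.0014],
[-0.0172, -0.0332, -0.0093, -0.0004, -0.0004, -0.0014],
```

Call:
play_rows([
  [-0.01, -0.02, -0.013, 0, 0, -0.001],
  [-0.0175, -0.033, -0.01, 0, 0, -0.001],
  [-0.0175, -0.033, -0.009, 0, 0, -0.001],
  [-0.0175, -0.033, -0.009, 0, 0, -0.001],
  [-0.0175, -0.033, -0.009, 0, 0, -0.001],
])

```text
t: 5.2
tool_pos: [573.6, 104.3, 283.5]
tcp_rot: [[-0.942, 0.337, 0.0], [0.337, 0.942, 0.005], [0.002, 0.005, -1.0]]
ft_force: [1.0, -0.6, -1.6]
opening: 0.662
```

Call:
play_rows([
  [-0.017, -0.033, -0.009, 0, 0, -0.001],
  [-0.017, -0.033, -0.009, 0, 0, -0.001],
  [-0.017, -0.033, -0.009, 0, 0, -0.001],
  [-0.01, -0.02, -0.005, 0, 0, 0],
  [0, 0, 0, 0, 0, 0],
])

```text
t: 5.7
tool_pos: [591.5, -41.1, 320.3]
tcp_rot: [[-0.94, 0.342, 0.004], [0.342, 0.94, 0.0], [-0.003, 0.001, -1.0]]
ft_force: [-0.1, 0.1, -0.9]
opening: 0.655
```

```bash
python3 -c "
from h import *
plan([595,-62,310],160,step=43)
cam('wrist','w4')"
```

```text
t 5.7 pos [591.5 -41.1 320.3] d [  3.5 -20.9 -10.3] rv [ 0.0014  0.0033 -0.0002] F [-0.1  0.1 -0.9] open 57.7 n 1
[-0.0104, -0.0185, 0.0103, 0.0014, 0.0033, -0.0002],
```

View pics/w4.png

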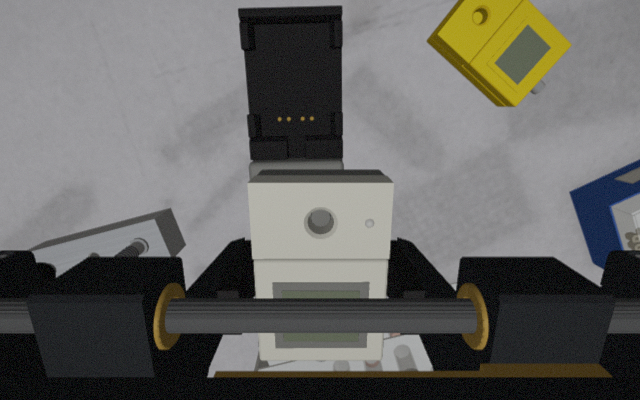

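```bash
python3 -c "
from h import *
c=load('w4'); im=c['color'][:185,225:365,::-1]
o=cv2.resize(im,None,fx=4,fy=4,interpolation=cv2.INTER_CUBIC)[:600]; o=np.clip(o.astype(float)*3,0,255).astype(np.uint8); o=cv2.resize(o,None,fx=.8,fy=.8)
cv2.imwrite('pics/crop4.png',o)"
```

```text
(no output)
```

View pics/crop4.png

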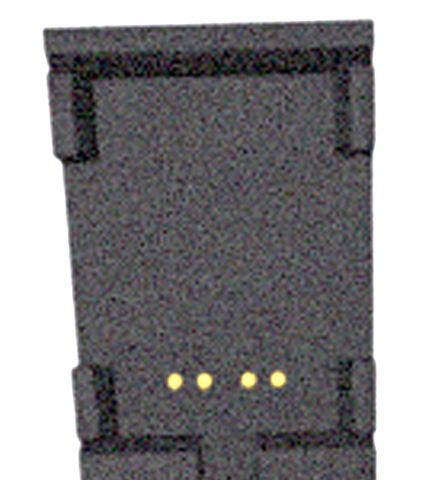

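```bash
python3 - <<'E'
from h import *
c=load('w4'); g=cv2.cvtColor(c['color'],cv2.COLOR_RGB2GRAY).astype(float)
print('nadir',pix(c,-c['R'].T@c['t']-[0,0,200]))
def edges(v,u0,u1,th=75):
    r=g[v]; a=np.where(r[u0:u1]<th)[0]+u0
    i,j=a[0],a[-1]
    L=i-(th-r[i])/(r[i-1]-r[i]); Rr=j+(th-r[j])/(r[j+1]-r[j]); return L,Rr
L=[];Rr=[]
for v in list(range(12,17))+list(range(24,46,2))+list(range(120,156,2)):
    a,b=edges(v,230,360); L.append(ray(c,a,v,16)[:2]); Rr.append(ray(c,b,v,16)[:2]); 
    if v%6==0: print(v,round(a,1),round(b,1),np.linalg.norm(L[-1]-Rr[-1]).round(1))
def line(p):
    p=np.array(p,np.float32); vx,vy,x,y=cv2.fitLine(p,cv2.DIST_HUBER,0,.01,.01).ravel(); s=np.sign(vx); return np.degrees(np.arctan2(vy*s,vx*s)),x,y
l=line(L); r=line(Rr); print(l,r)
# back edge: top row by column
B=[]
for u in range(250,332,3):
    col=g[:40,u]; i=np.where(col<75)[0][0]; s=i-(75-col[i])/(col[i-1]-col[i]) if i else 0; B.append(ray(c,u,s,16)[:2])
b=line(B); print('back',b)
H=[]
for u in range(258,340,4):
    col=g[140:175,u]; print(u,[int(x) for x in col[10:35:2]]) if u%40==2 else 0
# head front top edge z=28
E
```

```text
nadir [320.25280326 104.34025082]
12 238.0 341.6 80.3
24 238.9 341.7 80.3
30 239.5 341.8 80.4
36 240.0 341.9 80.4
42 240.6 341.9 80.4
120 246.9 342.1 80.4
126 247.6 342.2 80.2
132 248.0 342.1 80.2
138 249.5 341.6 78.9
144 249.1 342.2 80.2
150 249.6 342.2 80.2
(np.float32(-18.733253), np.float32(507.5814), np.float32(-76.042984)) (np.float32(-18.824358), np.float32(498.7513), np.float32(11.729287))
back (np.float32(71.23894), np.float32(447.66266), np.float32(-15.517982))
282 [29, 28, 30, 34, 30, 50, 75, 98, 110, 114, 51, 44, 49]
322 [28, 28, 31, 24, 26, 58, 89, 100, 109, 108, 52, 46, 48]
```

```bash
python3 - <<'E'
from h import *
a=np.deg2rad(-18.78); ex=np.array([np.cos(a),np.sin(a)]); ey=np.array([-ex[1],ex[0]])
yl=np.dot([507.5814,-76.043],ey); yr=np.dot([498.75,11.7293],ey); xb=np.dot([447.66,-15.518],ex)
yc=(yl+yr)/2; print(yl-yr); C=ex*(xb+54)+ey*yc; print('dock centre',C)
c=load('w4')
for X,n in [((-44.5,-30.5),''),((44.5,30.5),''),((44,0),'notch'),((44,7.5),'')]:
    P=C+ex*X[0]+ey*X[1]; print(X,pix(c,[*P,6]),(pix(c,[*P,6])-[225,0])*3.2, (pix(c,[*P,16])-[225,0])*3.2)
# head front top: z=28 back of head at +94, front ~ +63
for u,v in [(290,157),(290,161)]: print([(ray(c,u,v,z)[:2]-C)@np.stack([ex,ey],1) for z in(16,28)])
# logger in hand
P=cloud(c); print('top z',np.median(P[190:250,260:290,2]))
s=readout.get_state(); A=s['tcp_rot']; T=np.array(s['tool_pos'])
for th in (130,140):
    r=logger_meas(c,(240,170,400,262),np.median(P[190:250,260:290,2]),th)
g=cv2.cvtColor(c['color'],cv2.COLOR_RGB2GRAY)[200:245,295:345]; mm=(g<115).astype(np.uint8)
n,l,st,ce=cv2.connectedComponentsWithStats(mm); k=1+np.argmax(st[1:,4]); u,v=ce[k]+[295,200]
ap=ray(c,u,v,np.median(P[190:250,260:290,2])); print('ap',st[k],u,v,ap,'tool frame',A.T@(ap-T))
for u,v in [(250,183),(392,183),(259,361),(382,361)]: 
    q=ray(c,u,v,np.median(P[190:250,260:290,2])); print(u,v,(A.T@(q-T)).round(1))
print(T,A)
E
```

```text
-80.25631265459434
dock centre [499.46641554 -30.89895162]
(-44.5, -30.5) [253.68257607  24.49112927] [91.78424343 78.37161365] [83.78874478 68.78123714]
(44.5, 30.5) [330.62305762 134.33456239] [337.99378439 429.87059964] [339.13040409 433.15809138]
(44, 0) [296.13991547 134.5781676 ] [227.64772949 430.65013632] [225.00517234 433.96394195]
(44, 7.5) [304.6135343  134.37711159] [254.76330975 430.00675708] [253.04912647 433.29902635]
[array([62.23234922, -5.44853899]), array([60.40148672, -4.29393663])]
[array([65.73701122, -5.6214653 ]), array([63.75834592, -4.45957009])]
top z 174.15928407730962
white rect [  240   170   160    92 11862] [565.8 -31.7] [66.  39.2] 69.88
white rect [  240   170   160    92 11633] [565.8 -31.7] [66.  39.2] 69.88
ap [ 13  10  26  24 487] 320.12731006160163 221.81108829568788 [567.70203494 -32.14163911 174.15928408] tool frame [ 24.90853073  -1.85549873 145.83990357]
250 183 [ 41.3 -29.5 145.7]
392 183 [ 41.1  26.7 145.9]
259 361 [-44.3 -30.8 145.9]
382 361 [-44.5  26.9 146.1]
[591.27445081 -39.09264681 320.0674057 ] [[-0.9402748   0.34040044  0.0032917 ]
 [ 0.34040651  0.9402772   0.00148564]
 [-0.0025894   0.00251742 -0.99999348]]
```

Dock: width 80.3 mm (81 given), centre (499.5, −30.9), x axis at −18.8°, and the contact pins and notch agree with this. The logger in hand is centred to within about 1 mm. I move above the pocket.

```bash
python3 -c "
from h import *
plan([499,-31,235],161.2,step=30)"
```

```text
t 5.75 pos [591.3 -39.1 320.1] d [-92.3   8.1 -85.1] rv [ 0.0025  0.0026 -0.0192] F [-0.2  0.7 -0.8] open 57.8 n 5
[0.0179, -0.0048, 0.017, 0.0005, 0.0005, -0.0038],
[0.018, -0.0047, 0.017, 0.0005, 0.0005, -0.0038],
[0.018, -0.0046, 0.017, 0.0005, 0.0005, -0.0038],
[0.018, -0.0046, 0.017, 0.0005, 0.0005, -0.0038],
[0.018, -0.0045, 0.017, 0.0005, 0.0005, -0.0038]
--
```

Call:
play_rows([
  [0.018, -0.005, 0.017, 0, 0, -0.004],
  [0.018, -0.005, 0.017, 0, 0, -0.004],
  [0.018, -0.005, 0.017, 0, 0, -0.004],
  [0.018, -0.004, 0.017, 0, 0, -0.003],
  [0.01, -0.003, 0.01, 0, 0, -0.003],
])

```text
t: 6.25
tool_pos: [504.4, -22.3, 241.8]
tcp_rot: [[-0.95, 0.313, 0.009], [0.313, 0.95, 0.008], [-0.005, 0.011, -1.0]]
ft_force: [0.1, -0.1, -1.0]
opening: 0.656
```

Call:
play_rows([
  [0, 0, 0, 0, 0, 0],
  [0, 0, 0, 0, 0, 0],
])

```text
t: 6.45
tool_pos: [502.4, -18.7, 241.2]
tcp_rot: [[-0.952, 0.308, 0.005], [0.308, 0.951, 0.01], [-0.002, 0.011, -1.0]]
ft_force: [0.3, -0.3, -0.5]
opening: 0.66
```

```bash
python3 -c "
from h import *
plan([499,-31,215],161.2,step=30)"
```

```text
t 6.45 pos [502.4 -18.7 241.2] d [ -3.4 -12.3 -26.2] rv [0.0109 0.0015 0.0154] F [ 0.3 -0.3 -0.5] open 58.1 n 1
[-0.0005, -0.0131, 0.026, 0.0109, 0.0015, 0.0154],
```

Call:
play_rows([
  [0, -0.006, 0.008, 0.005, 0, 0.006],
  [0, -0.003, 0.008, 0.003, 0, 0.004],
  [0, -0.002, 0.006, 0, 0, 0.002],
  [0, 0, 0, 0, 0, 0],
  [0, 0, 0, 0, 0, 0],
])

```text
t: 6.95
tool_pos: [501.4, -28.8, 218.6]
tcp_rot: [[-0.947, 0.32, 0.006], [0.32, 0.947, 0.002], [-0.005, 0.004, -1.0]]
ft_force: [-0.6, 0.6, -0.8]
opening: 0.654
```

```bash
python3 -c "
from h import *
plan([499,-31,215],161.2,step=30)"
```

```text
t 6.95 pos [501.4 -28.8 218.6] d [-2.4 -2.2 -3.6] rv [0.0043 0.0051 0.0026] F [-0.6  0.6 -0.8] open 57.6 n 1
[0.0016, -0.0028, 0.0035, 0.0043, 0.0051, 0.0026],
```

Call:
play_rows([
  [0.0014, -0.002, 0.003, 0.003, 0.004, 0.002],
  [0, 0, 0, 0, 0, 0],
  [0, 0, 0, 0, 0, 0],
])

```text
t: 7.25
tool_pos: [499.6, -30.4, 215.6]
tcp_rot: [[-0.947, 0.322, 0.002], [0.322, 0.947, 0.001], [-0.001, 0.001, -1.0]]
ft_force: [0.6, 0.0, -0.7]
opening: 0.655
```

```bash
python3 -c "
from h import *
plan([499,-31,200],161.2,step=30)
c=cam('wrist','w5')
plan([499,-31,200],161.2,step=30)
c=cam('side','s5')
o=c['color'][180:280,250:410,::-1]; cv2.imwrite('pics/s5c.png',cv2.resize(o,None,fx=4.5,fy=4.5,interpolation=2))
"
```

```text
t 7.25 pos [499.6 -30.4 215.6] d [ -0.6  -0.6 -15.6] rv [0.0014 0.0013 0.0001] F [ 0.6  0.  -0.7] open 57.7 n 1
[0.0004, -0.0007, 0.0156, 0.0014, 0.0013, 0.0001],
t 7.3 pos [499.5 -30.5 215.6] d [ -0.5  -0.5 -15.6] rv [ 0.0013  0.0012 -0.    ] F [-0.4  0.2 -1.3] open 57.6 n 1
[0.0003, -0.0007, 0.0155, 0.0013, 0.0012, -0.0],
```

View pics/w5.png

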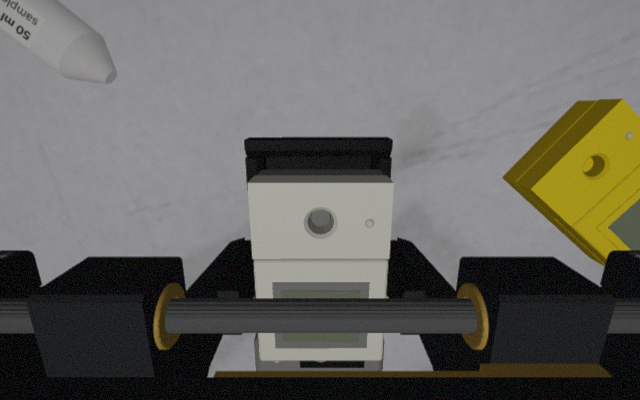

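View pics/s5c.png

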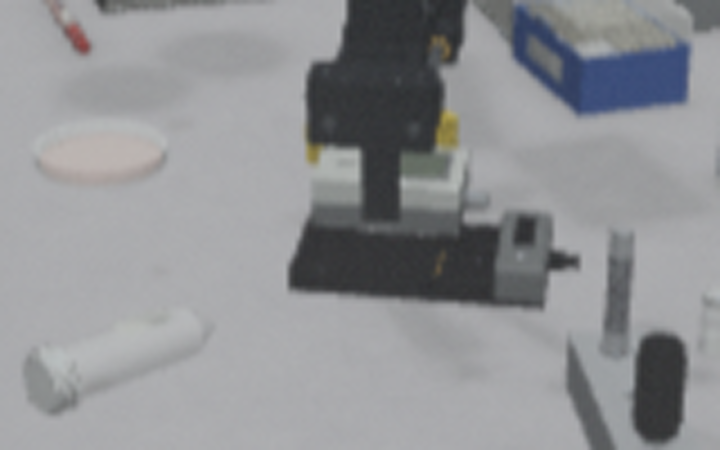

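```bash
python3 - <<'E'
from h import *
c=load('w5'); g=cv2.cvtColor(c['color'],cv2.COLOR_RGB2GRAY).astype(float)
a=np.deg2rad(-18.8); E=np.stack([[np.cos(a),np.sin(a)],[-np.sin(a),np.cos(a)]],1)
L=[]
for v in range(142,152):
    r=g[v]; i=np.where(r[235:400]<75)[0]+235; 
    l=i[0]-(75-r[i[0]])/(r[i[0]-1]-r[i[0]]); q=i[-1]+(75-r[i[-1]])/(r[i[-1]+1]-r[i[-1]])
    L.append([ray(c,l,v,16)[:2]@E, ray(c,q,v,16)[:2]@E])
L=np.array(L); yl,yr=np.median(L[:,0,1]),np.median(L[:,1,1]); print('y',yl,yr,(yl+yr)/2,yr-yl)
B=[]
for u in range(255,385,5):
    col=g[:,u]; i=120+np.where(col[120:160]<75)[0][0]; B.append(ray(c,u,i-(75-col[i])/(col[i-1]-col[i]),16)[:2]@E)
B=np.array(B); print('back x',np.median(B[:,0]),'slope',np.polyfit(B[:,1],B[:,0],1)[0])
C=np.array([np.median(B[:,0])-.35+54,(yl+yr)/2]); print('dock C',E@C)
zt=np.median(cloud(c)[190:250,260:290,2]); print(zt)
gg=g[200:245,295:345]; n,l,st,ce=cv2.connectedComponentsWithStats((gg<115).astype(np.uint8)); k=1+np.argmax(st[1:,4]); u,v=ce[k]+[295,200]
ap=ray(c,u,v,zt)[:2]@E; print('logger from ap rel dock',ap+[26,0]-C)
for z in [zt]:
  print('top back edge', (ray(c,250,183,z)[:2]@E-C),(ray(c,392,183,z)[:2]@E-C),(ray(c,259,361,z)[:2]@E-C),(ray(c,382,361,z)[:2]@E-C))
E
```

```text
y 91.03508485788518 171.51995063286375 131.27751774537447 80.48486577497857
back x 427.6388974909171 slope -0.000973427826595698
dock C [497.91801924 -30.82913611]
69.575042823485
logger from ap rel dock [1.5709568 1.1311246]
top back edge [-40.65836039 -26.54950121] [-40.55117705  29.61878767] [ 44.74829211 -27.58657684] [44.89012561 29.95979743]
```

Call:
play_rows([
  [0.001, -0.001, 0.008, 0.001, 0.001, 0],
  [0.0005, -0.0005, 0.007, 0, 0, 0],
  [0, 0, 0.002, 0, 0, 0],
  [0, 0, 0, 0, 0, 0],
  [0, 0, 0, 0, 0, 0],
])

```text
t: 7.85
tool_pos: [497.4, -31.4, 196.8]
tcp_rot: [[-0.947, 0.322, -0.0], [0.322, 0.947, 0.0], [0.0, 0.0, -1.0]]
ft_force: [0.7, 0.0, -1.4]
opening: 0.652
```

```bash
python3 -c "
from h import *
plan([497.9,-31.1,192],161.2,step=30)
c=cam('wrist','w6')"
```

```text
t 7.85 pos [497.4 -31.4 196.8] d [ 0.5  0.3 -4.8] rv [ 0.0001 -0.0002  0.0003] F [ 0.7  0.  -1.4] open 57.4 n 1
[-0.0004, 0.0004, 0.0048, 0.0001, -0.0002, 0.0003],
```

View pics/w6.png

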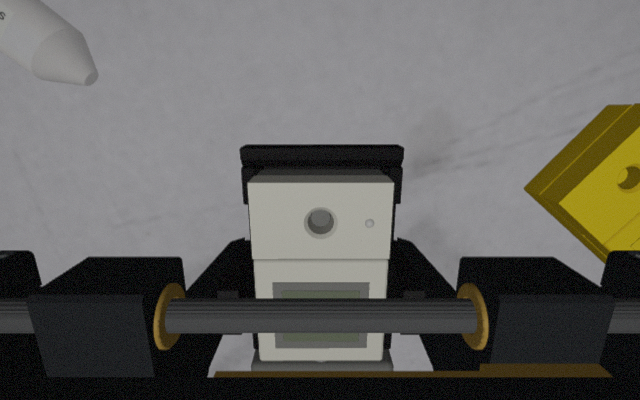

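```bash
cat > rel.py <<'E'
from h import *
def rel(name,v0,v1,u0,u1,zt=None):
    c=load(name); g=cv2.cvtColor(c['color'],cv2.COLOR_RGB2GRAY).astype(float)
    a=np.deg2rad(-18.8); E=np.stack([[np.cos(a),np.sin(a)],[-np.sin(a),np.cos(a)]],1)
    L=[]
    for v in range(v0,v1):
        r=g[v]; i=np.where(r[u0:u1]<75)[0]+u0
        l=i[0]-(75-r[i[0]])/(r[i[0]-1]-r[i[0]]); q=i[-1]+(75-r[i[-1]])/(r[i[-1]+1]-r[i[-1]])
        L.append([ray(c,l,v,16)[:2]@E, ray(c,q,v,16)[:2]@E])
    L=np.array(L); yl,yr=np.median(L[:,0,1]),np.median(L[:,1,1])
    B=[]
    for u in range(u0+25,u1-25,5):
        col=g[:,u]; i=v0-15+np.where(col[v0-15:]<75)[0][0]; B.append(ray(c,u,i-(75-col[i])/(col[i-1]-col[i]),16)[:2]@E)
    B=np.array(B); C=np.array([np.median(B[:,0])-.35+54,(yl+yr)/2]); print('width',yr-yl,'dock C',E@C)
    if zt is None: zt=np.median(cloud(c)[190:250,260:290,2])
    gg=g[200:245,295:345]; n,l,st,ce=cv2.connectedComponentsWithStats((gg<115).astype(np.uint8)); k=1+np.argmax(st[1:,4]); u,v=ce[k]+[295,200]
    ap=ray(c,u,v,zt)[:2]@E; print('zt',zt,'logger rel dock',ap+[26,0]-C)
E
python3 -c "
from rel import *
rel('w6',150,160,235,410)"
```

```text
width 80.50638419749461 dock C [497.65669301 -30.71834471]
zt 50.87865255680863 logger rel dock [-0.16066    -0.67886468]
```

Call:
play_rows([
  [0, 0.0005, 0.004, 0, 0, 0],
  [0, 0, 0.003, 0, 0, 0],
  [0, 0, 0.001, 0, 0, 0],
  [0, 0, 0, 0, 0, 0],
])

```text
t: 8.3
tool_pos: [497.8, -30.8, 188.5]
tcp_rot: [[-0.947, 0.322, 0.001], [0.322, 0.947, 0.0], [-0.001, 0.0, -1.0]]
ft_force: [-1.0, -0.2, -1.8]
opening: 0.656
```

```bash
python3 -c "
from h import *
plan([497.6,-31.2,182.5],161.2,step=30)"
```

```text
t 8.3 pos [497.8 -30.8 188.5] d [-0.2 -0.4 -6. ] rv [0.0005 0.0006 0.0003] F [-1.  -0.2 -1.8] open 57.8 n 1
[0.0001, -0.0004, 0.006, 0.0005, 0.0006, 0.0003],
```

Call:
play_rows([
  [0, 0, 0.003, 0, 0, 0],
  [0, 0, 0.002, 0, 0, 0],
  [0, 0, 0, 0, 0, 0],
])

```text
t: 8.6
tool_pos: [497.9, -30.8, 183.1]
tcp_rot: [[-0.947, 0.322, 0.001], [0.322, 0.947, 0.0], [-0.001, 0.0, -1.0]]
ft_force: [0.1, 0.1, -1.4]
opening: 0.658
```

Call:
play_rows([
  [0, 0, 0.0015, 0, 0, 0],
  [0, 0, 0, 0, 0, 0],
])

```text
t: 8.8
tool_pos: [498.1, -30.6, 182.8]
tcp_rot: [[-0.947, 0.322, 0.001], [0.322, 0.947, -0.001], [-0.002, -0.0, -1.0]]
ft_force: [0.1, -0.1, -1.6]
opening: 0.66
```

Call:
play_rows([
  [0, 0, 0.002, 0, 0, 0],
  [0, 0, 0.001, 0, 0, 0],
  [0, 0, 0, 0, 0, 0],
])

```text
t: 9.1
tool_pos: [498.3, -30.1, 182.7]
tcp_rot: [[-0.947, 0.322, 0.002], [0.322, 0.947, -0.004], [-0.003, -0.003, -1.0]]
ft_force: [-0.1, 0.1, -1.0]
opening: 0.658
```

Call:
play_rows([
  [0, 0, 0, 0, 0, 0],
  [0, 0, 0, 0, 0, 0],
  [0, 0, 0, 0, 0, 0],
  [0, 0, 0, 0, 0, 0],
], claw=0.075)

```text
t: 9.5
tool_pos: [498.6, -30.2, 182.5]
tcp_rot: [[-0.947, 0.322, 0.003], [0.322, 0.947, -0.004], [-0.004, -0.002, -1.0]]
ft_force: [0.4, -1.1, 0.4]
opening: 0.854
```

```bash
python3 -c "
from h import *
plan([497.6,-31.2,182.5],161.2,step=30)
c=cam('wrist','w7')
c=cam('side','s7')
o=c['color'][180:280,250:410,::-1]; cv2.imwrite('pics/s7c.png',cv2.resize(o,None,fx=4.5,fy=4.5,interpolation=2))
from rel import *
rel('w7',155,160,235,410)"
```

```text
t 9.5 pos [498.6 -30.2 182.5] d [-1. -1.  0.] rv [-0.0024  0.0038  0.0002] F [ 0.4 -1.1  0.4] open 75.3 n 1
[0.0006, -0.0013, -0.0, -0.0024, 0.0038, 0.0002],
width 84.05973228970281 dock C [496.96495956 -32.36099265]
zt 36.50238007026117 logger rel dock [1.07599292 2.1433877 ]
```

View pics/w7.png

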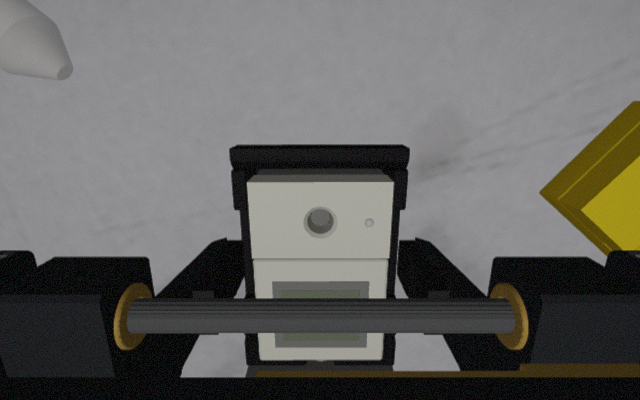

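View pics/s7c.png

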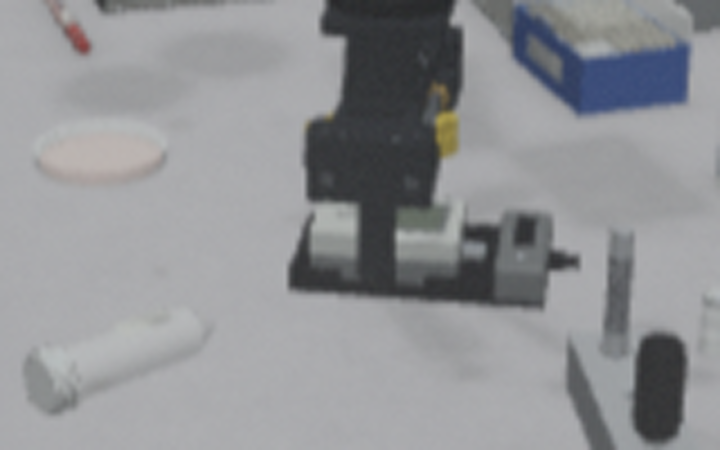

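The logger top reads 36.5 mm (36 if seated), and it sits in the pocket. I retreat straight up and check again.

Call:
play_rows([
  [0, 0, -0.008, -0.002, 0.003, 0],
  [0, 0, -0.012, 0, 0, 0],
  [0, 0, -0.02, 0, 0, 0],
  [0, 0, -0.03, 0, 0, 0],
  [0, 0, -0.03, 0, 0, 0],
])

```text
t: 10.1
tool_pos: [497.0, -29.8, 285.4]
tcp_rot: [[-0.947, 0.321, -0.006], [0.321, 0.947, 0.001], [0.006, -0.002, -1.0]]
ft_force: [0.9, -0.4, 0.2]
opening: 0.85
```

Call:
play_rows([
  [0, 0, -0.03, 0, 0, 0],
  [0, 0, -0.02, 0, 0, 0],
  [0, 0, -0.01, 0, 0, 0],
  [0, 0, 0, 0, 0, 0],
])

```text
t: 10.5
tool_pos: [497.8, -29.2, 354.6]
tcp_rot: [[-0.947, 0.32, 0.002], [0.32, 0.947, -0.001], [-0.002, -0.0, -1.0]]
ft_force: [-0.1, 1.7, -0.9]
opening: 0.85
```

```bash
python3 -c "
from h import *
plan([497.6,-31.2,320],161.2,step=30)
c=cam('wrist','w8')
c=cam('top','top8')"
```

```text
t 10.5 pos [497.8 -29.2 354.6] d [ -0.2  -2.  -34.6] rv [-0.0002  0.002   0.0023] F [-0.1  1.7 -0.9] open 74.9 n 2
[-0.0002, -0.001, 0.0173, -0.0001, 0.001, 0.0012],
[-0.0002, -0.001, 0.0173, -0.0001, 0.001, 0.0012],
```

View pics/w8.png

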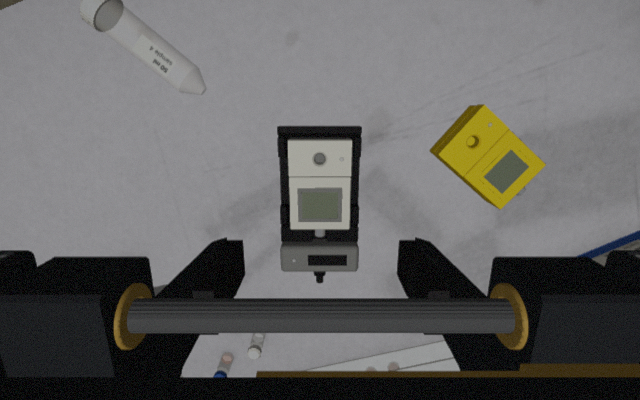

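```bash
python3 - <<'E'
from h import *
c=load('w8'); g=cv2.cvtColor(c['color'],cv2.COLOR_RGB2GRAY).astype(float); P=cloud(c)
print('top z',np.median(P[148:172,292:312,2]), np.median(P[180:186,295:345,2]),np.median(P[222:227,295:345,2]))
m=np.zeros((400,640),np.uint8); m[130:240,280:360]=(P[130:240,280:360,2]>29); m[232:]=0
cs,_=cv2.findContours(m,0,1);k=max(cs,key=cv2.contourArea); print(cv2.minAreaRect(np.array([ray(c,u,v,36)[:2] for u,v in k[:,0]],np.float32)))
cs,_=cv2.findContours(((g>115)&(m>0)).astype(np.uint8),0,1);k=max(cs,key=cv2.contourArea); 
gg=g[150:168,310:330]; n,l,st,ce=cv2.connectedComponentsWithStats((gg<115).astype(np.uint8)); k=1+np.argmax(st[1:,4]); u,v=ce[k]+[310,150]; print(st[k],u,v,'ap',ray(c,u,v,36))
a=np.deg2rad(-18.8); E=np.stack([[np.cos(a),np.sin(a)],[-np.sin(a),np.cos(a)]],1)
B=[]
for u in range(285,355,5):
    col=g[:,u]; i=115+np.where(col[115:]<75)[0][0]; B.append(ray(c,u,i-(75-col[i])/(col[i-1]-col[i]),16)[:2]@E)
L=[]
for v in range(129,150):
    r=g[v]; i=np.where(r[265:375]<75)[0]+265
    l=i[0]-(75-r[i[0]])/(r[i[0]-1]-r[i[0]]); q=i[-1]+(75-r[i[-1]])/(r[i[-1]+1]-r[i[-1]])
    L.append([(ray(c,l,v,16)[:2]@E)[1],(ray(c,q,v,16)[:2]@E)[1]])
L=np.median(L,axis=0); C=np.array([np.median(np.array(B)[:,0])-.35+54,L.mean()]); print(L[1]-L[0],'C',E@C,'ap pred',E@(C-[26,0]))
print('logger rel', ray(c,u,v,36)[:2])
E
```

```text
top z 36.413272674424235 36.4268902334006 36.47468056871122
((498.1395263671875, -30.530197143554688), (58.07948303222656, 85.65404510498047), 71.2354736328125)
[  4   3  12  12 116] 319.2586206896552 158.6293103448276 ap [474.38483514 -22.56626525  36.        ]
80.40245400794748 C [498.38286467 -31.02833666] ap pred [473.76998391 -22.64942859]
logger rel [475.04975449   6.72581167]
```

Seated check: logger centre (498.1, −30.5) against dock centre (498.4, −31.0), top flat at 36.4 mm, aperture at about (474.3, −22.5). Next the stylus.

```bash
python3 - <<'E'
from h import *
c=load('top0')
for u,v,z in [(379,158,104),(377,166,37),(405,160,88),(362,151,0),(376,145,0),(376,139,35)]: print(u,v,z,ray(c,u,v,z).round(1))
plan([578,-205,340],86,step=45)
E
```

```text
379 158 104 [ 571.8 -203.4  104. ]
377 166 37 [ 575.9 -204.6   37. ]
405 160 88 [ 570.9 -289.1   88. ]
362 151 0 [ 652.2 -162.     0. ]
376 145 0 [ 674.6 -211.7    0. ]
376 139 35 [ 678.9 -208.2   35. ]
t 10.6 pos [497.3 -29.4 352.9] d [  80.7 -175.6  -12.9] rv [-1.1000e-03 -0.0000e+00  1.3149e+00] F [ 0.2 -0.2 -0.3] open 74.9 n 9
[-0.0147, -0.0156, 0.0014, -0.0001, -0.0, 0.1461],
[-0.0169, -0.0133, 0.0014, -0.0001, -0.0, 0.1461],
[-0.0186, -0.0107, 0.0014, -0.0001, -0.0, 0.1461],
[-0.02, -0.0079, 0.0014, -0.0001, -0.0, 0.1461],
[-0.0209, -0.0049, 0.0014, -0.0001, -0.0, 0.1461]
--
[-0.0214, -0.0018, 0.0014, -0.0001, -0.0, 0.1461],
[-0.0214, 0.0013, 0.0014, -0.0001, -0.0, 0.1461],
[-0.021, 0.0044, 0.0014, -0.0001, -0.0, 0.1461],
[-0.0201, 0.0075, 0.0014, -0.0001, -0.0, 0.1461],
```

Call:
play_rows([
  [-0.015, -0.0155, 0.0015, 0, 0, 0.146],
  [-0.017, -0.013, 0.0015, 0, 0, 0.146],
  [-0.0185, -0.0105, 0.0015, 0, 0, 0.146],
  [-0.02, -0.008, 0.0015, 0, 0, 0.146],
  [-0.021, -0.005, 0.0015, 0, 0, 0.146],
], claw=0.045)

```text
t: 11.1
tool_pos: [540.2, -127.0, 338.3]
tcp_rot: [[-0.479, 0.878, -0.013], [0.878, 0.479, 0.003], [0.009, -0.01, -1.0]]
ft_force: [0.2, -1.2, -1.2]
opening: 0.509
```

```bash
python3 -c "
from h import *
plan([578,-205,340],86,step=45)"
```

```text
t 11.1 pos [ 540.2 -127.   338.3] d [ 37.8 -78.    1.7] rv [-0.012  -0.0056  0.5695] F [ 0.2 -1.2 -1.2] open 44.8 n 4
[-0.0216, -0.0011, -0.0006, -0.003, -0.0014, 0.1424],
[-0.0216, 0.002, -0.0006, -0.003, -0.0014, 0.1424],
[-0.0211, 0.0051, -0.0005, -0.003, -0.0014, 0.1424],
[-0.0201, 0.008, -0.0005, -0.003, -0.0014, 0.1424],
```

Call:
play_rows([
  [-0.0216, -0.001, 0, -0.002, -0.001, 0.142],
  [-0.0216, 0.002, 0, -0.003, -0.001, 0.142],
  [-0.019, 0.005, 0, -0.003, -0.001, 0.142],
  [-0.01, 0.004, 0, -0.002, -0.001, 0.06],
  [0, 0, 0, 0, 0, 0],
])

```text
t: 11.6
tool_pos: [571.2, -198.7, 328.2]
tcp_rot: [[0.013, 1.0, -0.016], [1.0, -0.013, 0.002], [0.002, -0.016, -1.0]]
ft_force: [0.2, 0.8, -0.2]
opening: 0.511
```

Call:
play_rows([
  [0, 0, 0, 0, 0, 0],
  [0, 0, 0, 0, 0, 0],
])

```text
t: 11.8
tool_pos: [570.3, -197.3, 326.1]
tcp_rot: [[0.009, 1.0, -0.02], [1.0, -0.009, 0.004], [0.003, -0.02, -1.0]]
ft_force: [0.2, 1.0, 0.2]
opening: 0.508
```

```bash
python3 -c "
from h import *
plan([578,-205,340],86,step=45)
cam('wrist','w9')
"
```

```text
t 11.8 pos [ 570.3 -197.3  326.1] d [ 7.7 -7.7 13.9] rv [-0.0204 -0.0027  0.0611] F [0.2 1.  0.2] open 44.7 n 1
[-0.0075, 0.0075, -0.0141, -0.0204, -0.0027, 0.0611],
```

View pics/w9.png

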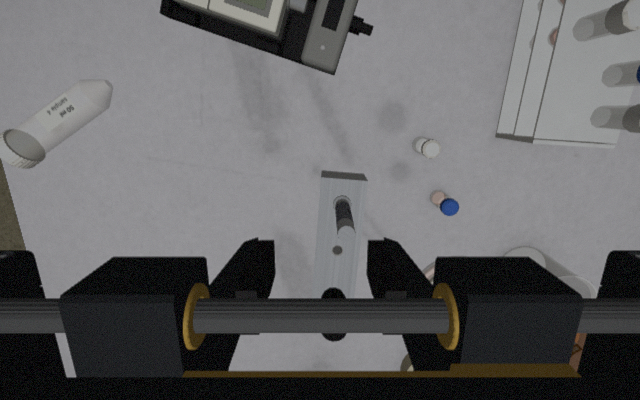

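```bash
python3 -c "
from h import *
c=load('w9'); P=cloud(c)
cv2.imwrite('pics/c9.png',cv2.resize(c['color'][165:275,300:390,::-1],None,fx=6,fy=5.4,interpolation=2))
for u,v in [(345,232),(345,236),(343,225),(343,200),(352,195),(330,215)]: print(u,v,P[v,u].round(1))
print(ray(c,345,232,104),ray(c,343,201,37))
"
```

```text
345 232 [ 581.2 -205.5  104.1]
345 236 [ 581.2 -208.4  104. ]
343 225 [ 579.8 -200.6  104.1]
343 200 [ 582.5 -200.4   44.9]
352 195 [ 590.7 -199.    34.5]
330 215 [ 571.8 -216.8   35. ]
[ 581.19550759 -205.54853083  104.        ] [ 582.89509361 -203.56402749   37.        ]
```

View pics/c9.png

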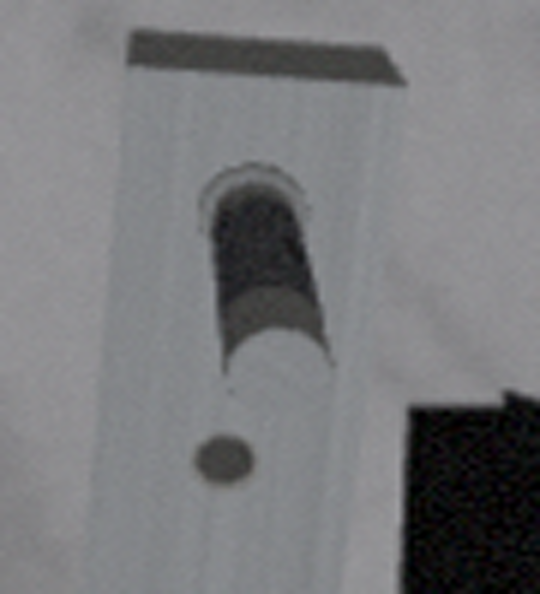

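```bash
python3 -c "
from h import *
c=load('w9'); P=cloud(c)
print('top',ray(c,346.5,234.1,104),'flange',ray(c,342.5,204.4,37),'well',ray(c,337.3,250.4,34))
m=(P[...,2]>90)&(P[...,2]<115); m[:200]=0;m[250:]=0;m[:,:320]=0;m[:,370:]=0
v,u=np.where(m); print(len(u),u.min(),u.max(),v.min(),v.max()); q=P[m]; q=q[q[:,2]>102]; print(len(q),q.min(0),q.max(0),(q.min(0)+q.max(0))/2)
mm=(P[...,2]>25)&(P[...,2]<39); mm[:165]=0; mm[260:]=0; mm[:,:300]=0; mm[:,:]&=(np.arange(640)<375); 
cs,_=cv2.findContours(mm.astype(np.uint8),0,1); k=max(cs,key=cv2.contourArea); print(cv2.minAreaRect(np.array([ray(c,a,b,34)[:2] for a,b in k[:,0]],np.float32)))
"
```

```text
top [ 582.20172724 -207.0376685   104.        ] flange [ 582.49154924 -206.59873516   37.        ] well [ 578.27344406 -250.89312642   34.        ]
345 337 354 218 241
239 [ 575.93531248 -211.90421957  102.08178398] [ 587.22872923 -200.51627533  105.98071757] [ 581.58202086 -206.21024745  104.03125077]
((580.48193359375, -221.86705017089844), (78.9110107421875, 40.05634307861328), 84.94707489013672)
```

Stylus axis found at (582, −206.8) from the top disc, the flange, and the middle well plus 44 mm, all agreeing within 0.6 mm. Top at 104 mm as expected.

Call:
play_rows([
  [-0.005, 0.006, 0.01, -0.01, -0.001, 0.03],
  [-0.003, 0.004, 0.01, -0.006, -0.001, 0.02],
  [-0.001, 0.001, 0.005, -0.003, 0, 0.01],
  [0, 0, 0, 0, 0, 0],
  [0, 0, 0, 0, 0, 0],
])

```text
t: 12.35
tool_pos: [581.3, -205.7, 297.9]
tcp_rot: [[0.071, 0.998, -0.001], [0.998, -0.071, 0.002], [0.002, -0.001, -1.0]]
ft_force: [-0.4, 0.4, 0.2]
opening: 0.513
```

```bash
python3 -c "
from h import *
plan([582,-206.8,285],85,step=45)
"
```

```text
t 12.35 pos [ 581.3 -205.7  297.9] d [  0.7  -1.1 -12.9] rv [-0.001  -0.0017  0.0166] F [-0.4  0.4  0.2] open 45.2 n 1
[-0.0011, 0.0008, 0.0129, -0.001, -0.0017, 0.0166],
```

Call:
play_rows([
  [-0.001, 0.0007, 0.015, -0.001, -0.001, 0.012],
  [0, 0, 0.02, 0, 0, 0],
  [0, 0, 0.018, 0, 0, 0],
  [0, 0, 0.008, 0, 0, 0],
  [0, 0, 0, 0, 0, 0],
])

```text
t: 12.85
tool_pos: [582.0, -206.7, 233.1]
tcp_rot: [[0.085, 0.996, 0.001], [0.996, -0.085, 0.0], [0.0, 0.001, -1.0]]
ft_force: [-0.4, 0.6, 1.2]
opening: 0.511
```

```bash
python3 -c "
from h import *
plan([582,-206.8,215],85,step=45)
cam('wrist','w10')
"
```

```text
t 12.85 pos [ 582.  -206.7  233.1] d [  0.   -0.1 -18.1] rv [ 0.0014 -0.0003  0.0027] F [-0.4  0.6  1.2] open 45.0 n 1
[-0.0001, -0.0, 0.0181, 0.0014, -0.0003, 0.0027],
```

View pics/w10.png

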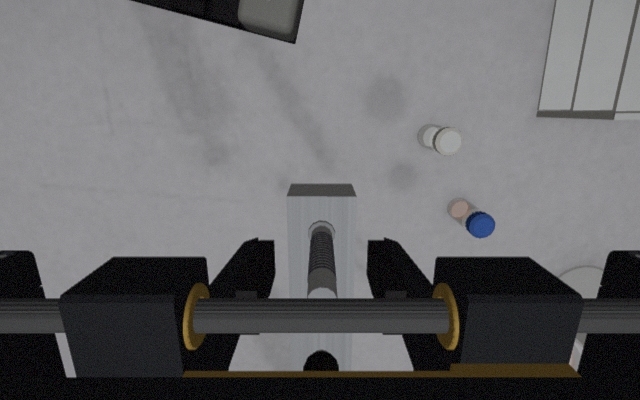

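Call:
play_rows([
  [0, 0, 0.009, 0.001, 0, 0.002],
  [0, 0, 0.007, 0, 0, 0],
  [0, 0, 0.001, 0, 0, 0],
  [0, 0, 0, 0, 0, 0],
  [0, 0, 0, 0, 0, 0],
])

```text
t: 13.4
tool_pos: [583.1, -207.0, 217.2]
tcp_rot: [[0.087, 0.996, 0.004], [0.996, -0.087, -0.001], [-0.001, 0.004, -1.0]]
ft_force: [-0.1, 0.2, -0.0]
opening: 0.514
```

Call:
play_rows([
  [0, 0, 0, 0, 0, 0],
  [0, 0, 0, 0, 0, 0],
  [0, 0, 0, 0, 0, 0],
  [0, 0, 0, 0, 0, 0],
  [0, 0, 0, 0, 0, 0],
], claw=0.0)

```text
t: 13.9
tool_pos: [583.5, -207.1, 218.2]
tcp_rot: [[0.087, 0.996, 0.006], [0.996, -0.087, -0.001], [-0.001, 0.006, -1.0]]
ft_force: [-0.0, -0.0, -1.2]
opening: 0.127
```

```bash
python3 -c "
from h import *
plan([582,-206.8,215],85,step=45)
cam('wrist','w11')
"
```

```text
t 13.9 pos [ 583.5 -207.1  218.2] d [-1.5  0.3 -3.2] rv [ 0.0058  0.0009 -0.    ] F [-0.  -0.  -1.2] open 11.2 n 1
[0.0002, -0.0015, 0.0031, 0.0058, 0.0009, -0.0],
```

View pics/w11.png

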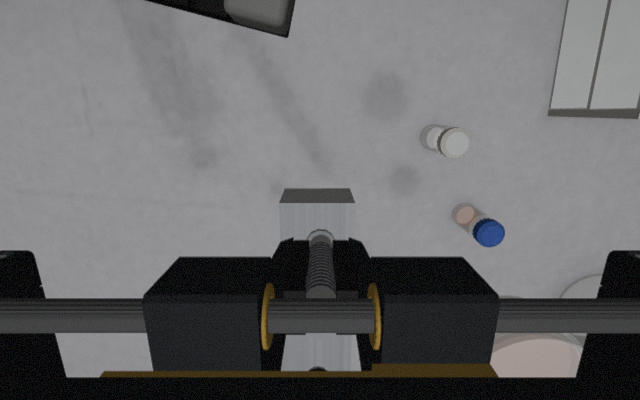

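Call:
play_rows([
  [0, 0, -0.008, 0, 0, 0],
  [0, 0, -0.015, 0, 0, 0],
  [0, 0, -0.02, 0, 0, 0],
  [0, 0, -0.02, 0, 0, 0],
  [0, 0, -0.01, 0, 0, 0],
])

```text
t: 14.45
tool_pos: [582.7, -206.8, 295.8]
tcp_rot: [[0.087, 0.996, 0.004], [0.996, -0.087, -0.001], [-0.0, 0.004, -1.0]]
ft_force: [0.6, 0.6, 0.3]
opening: 0.125
```

Call:
play_rows([
  [0, 0, -0.003, 0.004, 0, 0],
  [0, 0, 0, 0, 0, 0],
])

```text
t: 14.65
tool_pos: [583.3, -207.0, 301.6]
tcp_rot: [[0.087, 0.996, 0.003], [0.996, -0.087, -0.002], [-0.001, 0.004, -1.0]]
ft_force: [-0.6, 0.5, -0.7]
opening: 0.126
```

```bash
python3 -c "
from h import *
plan([474.3,-22.5,300],100,step=40)
cam('wrist','w12')
c=cam('side','s12')
o=c['color'][150:300,330:460,::-1]; cv2.imwrite('pics/s12c.png',cv2.resize(o,None,fx=4,fy=4,interpolation=2))
"
```

```text
t 14.65 pos [ 583.3 -207.   301.6] d [-109.   184.5   -1.6] rv [ 0.0034  0.0019 -0.2616] F [-0.6  0.5 -0.7] open 11.1 n 6
[0.029, -0.0208, 0.0002, 0.0006, 0.0003, -0.0436],
[0.0299, -0.0195, 0.0002, 0.0006, 0.0003, -0.0436],
[0.0307, -0.0182, 0.0002, 0.0006, 0.0003, -0.0436],
[0.0315, -0.0168, 0.0002, 0.0006, 0.0003, -0.0436],
[0.0322, -0.0154, 0.0002, 0.0006, 0.0003, -0.0436]
--
[0.0328, -0.014, 0.0003, 0.0006, 0.0003, -0.0436],
```

View pics/w12.png

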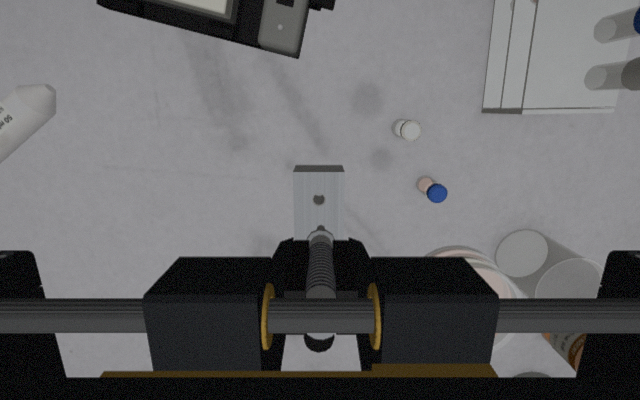

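View pics/s12c.png

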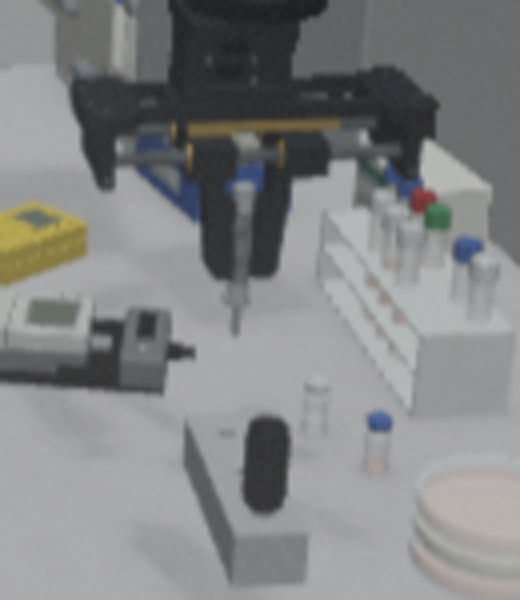

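```bash
python3 -c "
from h import *
c=load('w12'); s=readout.get_state(); T=np.array(s['tool_pos']);A=np.array(s['tcp_rot'])
for z in (206,184,181,114): print(z,pix(c,T+A@[0,0,z]))
cv2.imwrite('pics/c12.png',cv2.resize(c['color'][210:310,280:360,::-1],None,fx=6,fy=6,interpolation=2))
"
```

```text
206 [320.71467518 227.25044966]
184 [320.78589608 241.67806654]
181 [320.79693406 243.91409332]
114 [321.19208043 323.96110946]
```

View pics/c12.png

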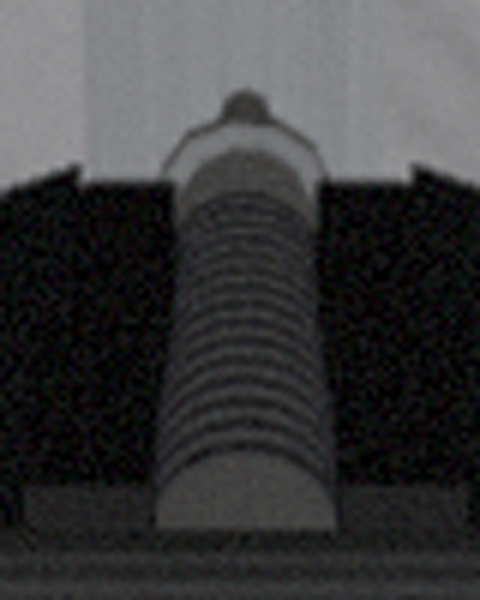

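Call:
play_rows([
  [0.02, -0.014, 0, 0, 0, -0.04],
  [0.029, -0.02, 0, 0, 0, -0.043],
  [0.03, -0.0185, 0, 0, 0, -0.043],
  [0.031, -0.017, 0, 0, 0, -0.043],
  [0.03, -0.015, 0, 0, 0, -0.04],
])

```text
t: 15.25
tool_pos: [495.2, -67.2, 295.6]
tcp_rot: [[-0.121, 0.993, -0.002], [0.993, 0.121, -0.002], [-0.002, -0.002, -1.0]]
ft_force: [0.8, 0.4, 0.0]
opening: 0.127
```

Call:
play_rows([
  [0.015, -0.008, 0, 0, 0, -0.02],
  [0.005, -0.002, 0, 0, 0, 0],
  [0, 0, 0, 0, 0, 0],
])

```text
t: 15.55
tool_pos: [479.3, -44.1, 293.7]
tcp_rot: [[-0.149, 0.989, -0.008], [0.989, 0.149, -0.0], [0.001, -0.008, -1.0]]
ft_force: [0.4, -1.0, 0.5]
opening: 0.124
```

```bash
python3 -c "
from h import *
plan([474.3,-22.5,260],100,step=40)
"
```

```text
t 15.55 pos [479.3 -44.1 293.7] d [ -5.   21.6 -33.7] rv [-0.0079 -0.0012 -0.0253] F [ 0.4 -1.   0.5] open 10.9 n 2
[0.011, -0.0007, 0.0169, -0.0039, -0.0006, -0.0126],
[0.011, -0.0006, 0.0169, -0.0039, -0.0006, -0.0126],
```

Call:
play_rows([
  [0.009, -0.0005, 0.012, -0.004, 0, -0.01],
  [0.007, 0, 0.01, -0.003, 0, -0.005],
  [0.003, 0, 0.006, 0, 0, 0],
  [0, 0, 0, 0, 0, 0],
  [0, 0, 0, 0, 0, 0],
])

```text
t: 16.05
tool_pos: [478.0, -28.5, 263.6]
tcp_rot: [[-0.157, 0.988, -0.0], [0.988, 0.157, -0.0], [-0.0, -0.0, -1.0]]
ft_force: [-0.5, -0.7, -0.8]
opening: 0.126
```

```bash
python3 -c "
from h import *
plan([474.3,-22.5,254],100,step=40)
c=cam('wrist','w13')
cv2.imwrite('pics/c13.png',cv2.resize(c['color'][170:300,240:400,::-1],None,fx=4.5,fy=4.5,interpolation=2))
print(pix(c,[474.3,-22.5,36]))
"
```

```text
t 16.05 pos [478.  -28.5 263.6] d [-3.7  6.  -9.6] rv [-0.0004  0.0001 -0.0171] F [-0.5 -0.7 -0.8] open 11.1 n 1
[0.0065, -0.0027, 0.0096, -0.0004, 0.0001, -0.0171],
[317.4753848  207.34170642]
```

View pics/c13.png

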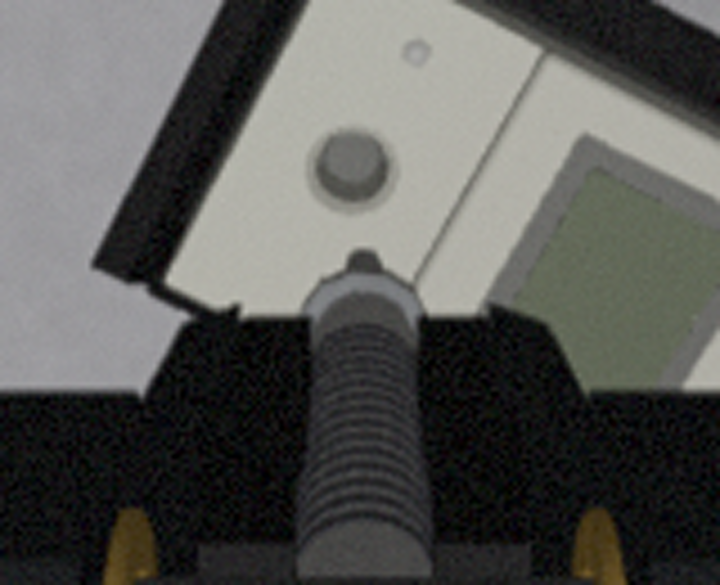

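Call:
play_rows([
  [0.004, -0.0015, 0.004, 0, 0, -0.008],
  [0.002, -0.001, 0.004, 0, 0, -0.005],
  [0.001, 0, 0.002, 0, 0, 0],
  [0, 0, 0, 0, 0, 0],
  [0, 0, 0, 0, 0, 0],
])

```text
t: 16.6
tool_pos: [474.5, -22.1, 253.5]
tcp_rot: [[-0.169, 0.986, 0.001], [0.986, 0.169, -0.001], [-0.001, 0.001, -1.0]]
ft_force: [0.7, -1.0, 0.1]
opening: 0.123
```

```bash
python3 -c "
from h import *
plan([474.7,-22.0,250],100,step=40)
c=cam('wrist','w14')
cv2.imwrite('pics/c14.png',cv2.resize(c['color'][170:300,240:400,::-1],None,fx=4.5,fy=4.5,interpolation=2))
print(pix(c,[474.9,-22.8,36]))
"
```

```text
t 16.6 pos [474.5 -22.1 253.5] d [ 0.2  0.1 -3.5] rv [ 0.0009  0.0008 -0.0042] F [ 0.7 -1.   0.1] open 10.9 n 1
[0.0001, 0.0002, 0.0035, 0.0009, 0.0008, -0.0042],
[321.57201592 222.56514059]
```

View pics/c14.png

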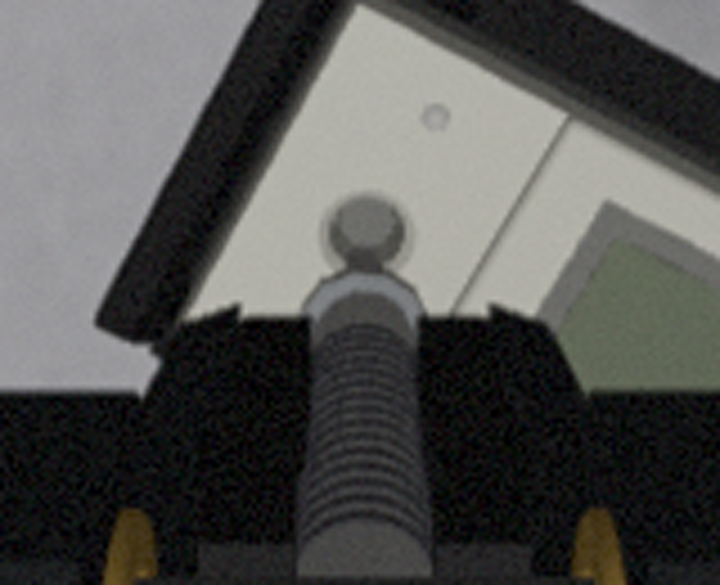

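```bash
python3 -c "
from h import *
c=load('w14'); s=readout.get_state(); T=np.array(s['tool_pos']);A=np.array(s['tcp_rot'])
ap=ray(c,321.6,222.0,36); print('ap',ap,'tool',A.T@(ap-T))
X=c['R']@(T+A@[0,0,203.5])+c['t']; print('depth',X[2])
for zt in (202,204,206): 
  v=225.6+2.5*c['fy']/X[2]; q=ray(c,320.9,v,T[2]-zt+2.5); print(zt,v,(A.T@(q-T)).round(2))
"
```

```text
ap [474.85281996 -22.41769701  36.        ] tool [-1.44743910e-01  9.96388383e-02  2.17487852e+02]
depth 196.63512389963748
202 229.76752717200978 [  1.55  -0.36 199.5 ]
204 229.76752717200978 [  0.77  -0.36 201.5 ]
206 229.76752717200978 [-1.000e-02 -3.600e-01  2.035e+02]
```

Call:
play_rows([
  [0, 0.0003, 0.004, 0.001, 0.001, -0.002],
  [0, 0, 0.004, 0, 0, 0],
  [0, 0, 0.002, 0, 0, 0],
  [0, 0, 0, 0, 0, 0],
  [0, 0, 0, 0, 0, 0],
])

```text
t: 17.15
tool_pos: [475.0, -22.3, 242.6]
tcp_rot: [[-0.171, 0.985, 0.0], [0.985, 0.171, 0.0], [0.0, 0.0, -1.0]]
ft_force: [-0.3, 0.4, -0.1]
opening: 0.129
```

```bash
python3 -c "
from h import *
plan([474.7,-22.3,236],100,step=40)
c=cam('wrist','w15')
cv2.imwrite('pics/c15.png',cv2.resize(c['color'][170:300,240:400,::-1],None,fx=4.5,fy=4.5,interpolation=2))
"
```

```text
t 17.15 pos [475.  -22.3 242.6] d [-0.3 -0.  -6.6] rv [ 0.0001 -0.0001 -0.0025] F [-0.3  0.4 -0.1] open 11.4 n 1
[0.0, -0.0003, 0.0066, 0.0001, -0.0001, -0.0025],
```

View pics/c15.png

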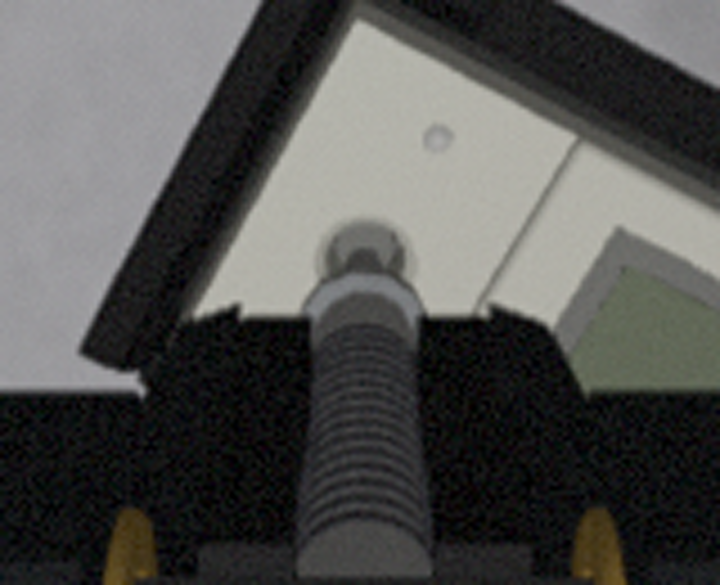

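The pin tip is centred in the mouth of the aperture. I lower it gently and watch the force.

Call:
play_rows([
  [0, 0, 0.002, 0, 0, 0],
  [0, 0, 0.0015, 0, 0, 0],
  [0, 0, 0.001, 0, 0, 0],
  [0, 0, 0, 0, 0, 0],
])

```text
t: 17.6
tool_pos: [475.1, -22.3, 238.0]
tcp_rot: [[-0.171, 0.985, 0.0], [0.985, 0.171, 0.0], [0.0, 0.0, -1.0]]
ft_force: [0.8, 0.1, 0.2]
opening: 0.131
```

Call:
play_rows([
  [0, 0, 0.001, 0, 0, 0],
  [0, 0, 0.001, 0, 0, 0],
  [0, 0, 0.0005, 0, 0, 0],
])

```text
t: 17.9
tool_pos: [475.1, -22.3, 235.3]
tcp_rot: [[-0.171, 0.985, 0.001], [0.985, 0.171, 0.0], [-0.0, 0.001, -1.0]]
ft_force: [-0.1, -0.2, -0.8]
opening: 0.129
```

Call:
play_rows([
  [0, 0, 0.001, 0, 0, 0],
  [0, 0, 0.001, 0, 0, 0],
])

```text
t: 18.1
tool_pos: [475.2, -22.3, 233.4]
tcp_rot: [[-0.171, 0.985, 0.001], [0.985, 0.171, -0.0], [-0.0, 0.001, -1.0]]
ft_force: [-1.2, 0.0, 2.9]
opening: 0.127
```

Call:
play_rows([
  [0, 0, 0.001, 0, 0, 0],
  [0, 0, 0.001, 0, 0, 0],
])

```text
t: 18.3
tool_pos: [475.2, -22.2, 231.6]
tcp_rot: [[-0.171, 0.985, 0.001], [0.985, 0.171, -0.0], [-0.0, 0.001, -1.0]]
ft_force: [-1.2, 0.6, 4.1]
opening: 0.125
```

Call:
play_rows([
  [0, 0, 0.001, 0, 0, 0],
  [0, 0, 0.001, 0, 0, 0],
])

```text
t: 18.5
tool_pos: [475.3, -22.1, 229.9]
tcp_rot: [[-0.171, 0.985, 0.001], [0.985, 0.171, -0.001], [-0.001, 0.001, -1.0]]
ft_force: [-3.3, 0.6, 14.7]
opening: 0.127
```

Call:
play_rows([
  [0, 0, 0.001, 0, 0, 0],
  [0, 0, 0.001, 0, 0, 0],
])

```text
t: 18.7
tool_pos: [475.6, -21.9, 229.4]
tcp_rot: [[-0.171, 0.985, 0.001], [0.985, 0.171, -0.002], [-0.002, 0.001, -1.0]]
ft_force: [-6.1, -0.0, 20.6]
opening: 0.127
```

Call:
play_rows([
  [0, -0.0003, 0.0003, 0, 0, 0],
  [0, -0.0003, 0.0004, 0, 0, 0],
])

```text
t: 18.9
tool_pos: [475.2, -21.7, 230.0]
tcp_rot: [[-0.171, 0.985, 0.002], [0.985, 0.171, -0.003], [-0.003, 0.001, -1.0]]
ft_force: [-3.0, -0.5, 9.5]
opening: 0.122
```

Call:
play_rows([
  [0, -0.0003, 0.0004, 0, 0, 0],
  [0, -0.0003, 0.0004, 0, 0, 0],
])

```text
t: 19.1
tool_pos: [474.9, -21.6, 230.1]
tcp_rot: [[-0.172, 0.985, 0.003], [0.985, 0.172, -0.003], [-0.004, 0.003, -1.0]]
ft_force: [-1.8, 0.4, 7.8]
opening: 0.127
```

```bash
python3 -c "
from h import *
plan([475,-22.2,229.7],99.9,step=40)
"
```

```text
t 19.1 pos [474.9 -21.6 230.1] d [ 0.1 -0.6 -0.4] rv [ 0.0025  0.0039 -0.0003] F [-1.8  0.4  7.8] open 11.2 n 1
[-0.0006, -0.0, 0.0004, 0.0025, 0.0039, -0.0003],
```

Call:
play_rows([
  [-0.0003, 0, 0.0005, 0.001, 0.002, 0],
  [-0.0003, 0, 0.0005, 0.001, 0.001, 0],
  [-0.0002, 0, 0.0005, 0, 0.001, 0],
])

```text
t: 19.4
tool_pos: [475.4, -22.1, 229.9]
tcp_rot: [[-0.172, 0.985, 0.001], [0.985, 0.172, -0.001], [-0.001, 0.001, -1.0]]
ft_force: [-3.3, -1.1, 11.1]
opening: 0.13
```

Call:
play_rows([
  [0, 0, 0.0005, 0, 0, 0],
  [0, 0, 0.0005, 0, 0, 0],
  [0, 0, 0.0005, 0, 0, 0],
])

```text
t: 19.7
tool_pos: [475.4, -21.9, 229.9]
tcp_rot: [[-0.172, 0.985, 0.001], [0.985, 0.172, -0.002], [-0.002, 0.001, -1.0]]
ft_force: [-3.0, -0.5, 11.2]
opening: 0.124
```

```bash
python3 -c "
from h import *
plan([475,-22.2,229.7],99.9,step=40)
"
```

```text
t 19.7 pos [475.4 -21.9 229.9] d [-0.4 -0.3 -0.2] rv [0.0009 0.0022 0.0001] F [-3.  -0.5 11.2] open 10.9 n 1
[-0.0002, -0.0005, 0.0002, 0.0009, 0.0022, 0.0001],
```

Call:
play_rows([
  [-0.0001, -0.0002, 0.0005, 0.0004, 0.0008, 0],
  [-0.0001, -0.0001, 0.0005, 0.0003, 0.0004, 0],
  [-0.0001, -0.0001, 0.0005, 0.0003, 0.0004, 0],
  [-0.0001, -0.0001, 0.0005, 0.0003, 0.0004, 0],
  [-0.0001, -0.0001, 0.0005, 0.0003, 0.0004, 0],
])

```text
t: 20.2
tool_pos: [475.4, -21.9, 229.9]
tcp_rot: [[-0.172, 0.985, 0.001], [0.985, 0.172, -0.002], [-0.002, 0.001, -1.0]]
ft_force: [-3.1, 0.5, 11.0]
opening: 0.129
```

Call:
play_rows([
  [-0.0001, -0.0001, 0.0005, 0.0003, 0.0004, 0],
  [-0.0001, -0.0001, 0.0005, 0.0003, 0.0004, 0],
  [-0.0001, -0.0001, 0.0005, 0.0003, 0.0004, 0],
  [-0.0001, -0.0001, 0.0005, 0.0003, 0.0004, 0],
  [-0.0001, -0.0001, 0.0005, 0.0003, 0.0004, 0],
])

```text
t: 20.7
tool_pos: [475.5, -21.9, 229.9]
tcp_rot: [[-0.173, 0.985, 0.0], [0.985, 0.173, -0.002], [-0.002, 0.0, -1.0]]
ft_force: [-3.2, -0.5, 10.3]
opening: 0.127
```

Call:
play_rows([
  [-0.0001, -0.0001, 0.0005, 0.0003, 0.0004, 0],
  [-0.0001, -0.0001, 0.0005, 0.0003, 0.0004, 0],
  [-0.0001, -0.0001, 0.0005, 0.0003, 0.0004, 0],
  [-0.0001, -0.0001, 0.0005, 0.0003, 0.0004, 0],
  [-0.0001, -0.0001, 0.0005, 0.0003, 0.0004, 0],
])

```text
t: 21.2
tool_pos: [475.6, -21.9, 229.9]
tcp_rot: [[-0.173, 0.985, -0.0], [0.985, 0.173, -0.002], [-0.002, -0.0, -1.0]]
ft_force: [-2.5, 0.1, 10.9]
opening: 0.126
```

```bash
python3 -c "
from h import *
plan([475,-22.2,229.7],99.9,step=40)
c=cam('wrist','w16'); P=cloud(c); print(np.median(P[185:205,318:330,2]))
cv2.imwrite('pics/c16.png',cv2.resize(c['color'][170:300,240:400,::-1],None,fx=4.5,fy=4.5,interpolation=2))
plan([475,-22.2,229.7],99.9,step=40)
"
```

```text
t 21.2 pos [475.6 -21.9 229.9] d [-0.6 -0.3 -0.2] rv [-0.0003  0.0016  0.0014] F [-2.5  0.1 10.9] open 11.1 n 1
[-0.0002, -0.0007, 0.0002, -0.0003, 0.0016, 0.0014],
36.54314776896875
t 21.25 pos [475.6 -21.9 229.9] d [-0.6 -0.3 -0.2] rv [-0.0003  0.0016  0.0014] F [-2.1 -0.7 10.7] open 10.8 n 1
[-0.0002, -0.0007, 0.0002, -0.0003, 0.0016, 0.0014],
```

View pics/c16.png

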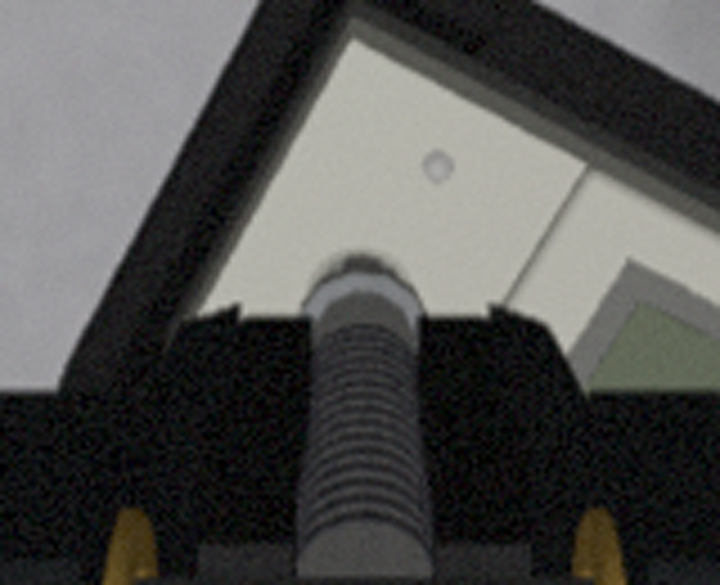

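Call:
play_rows([
  [-0.0001, -0.0002, 0.0005, 0, 0.0004, 0],
  [-0.0001, -0.0002, 0.0005, 0, 0.0004, 0],
  [-0.0001, -0.0002, 0.0005, 0, 0.0004, 0],
  [-0.0001, -0.0002, 0.0005, 0, 0.0004, 0],
  [-0.0001, -0.0002, 0.0005, 0, 0.0004, 0],
])

```text
t: 21.75
tool_pos: [475.3, -22.0, 229.9]
tcp_rot: [[-0.174, 0.985, 0.001], [0.985, 0.174, -0.001], [-0.001, 0.001, -1.0]]
ft_force: [-2.6, -0.1, 9.9]
opening: 0.127
```

Call:
play_rows([
  [-0.0001, -0.0002, 0.0005, 0, 0.0004, 0],
  [-0.0001, -0.0002, 0.0005, 0, 0.0004, 0],
  [-0.0001, -0.0002, 0.0005, 0, 0.0004, 0],
  [-0.0001, -0.0002, 0.0005, 0, 0.0004, 0],
  [-0.0001, -0.0002, 0.0005, 0, 0.0004, 0],
])

```text
t: 22.25
tool_pos: [475.0, -22.1, 229.9]
tcp_rot: [[-0.174, 0.985, 0.003], [0.985, 0.174, -0.001], [-0.001, 0.003, -1.0]]
ft_force: [-2.6, -0.1, 10.7]
opening: 0.124
```

Call:
play_rows([
  [-0.0001, -0.0002, 0.0005, 0, 0.0004, 0],
  [-0.0001, -0.0002, 0.0005, 0, 0.0004, 0],
  [-0.0001, -0.0002, 0.0005, 0, 0.0004, 0],
  [-0.0001, -0.0002, 0.0005, 0, 0.0004, 0],
  [-0.0001, -0.0002, 0.0005, 0, 0.0004, 0],
])

```text
t: 22.75
tool_pos: [474.7, -22.2, 229.9]
tcp_rot: [[-0.174, 0.985, 0.004], [0.985, 0.174, -0.0], [-0.001, 0.004, -1.0]]
ft_force: [-2.8, -0.0, 11.6]
opening: 0.125
```

```bash
python3 -c "
from h import *
c=cam('side','s17'); cam('top','top17')
o=c['color'][150:300,250:450,::-1]; cv2.imwrite('pics/s17c.png',cv2.resize(o,None,fx=4,fy=4,interpolation=2))
plan([475,-22.2,229.7],99.9,step=40)
a,b=load('s5')['color'].astype(int),c['color'].astype(int); print(abs(a-b)[195:275,255:300].mean())
"
```

```text
t 22.85 pos [474.7 -22.2 229.9] d [ 0.3 -0.  -0.2] rv [0.0042 0.0012 0.0027] F [-2.7  0.4 11.4] open 10.8 n 1
[-0.0001, 0.0002, 0.0002, 0.0042, 0.0012, 0.0027],
1.7812037037037036
```

View pics/s17c.png

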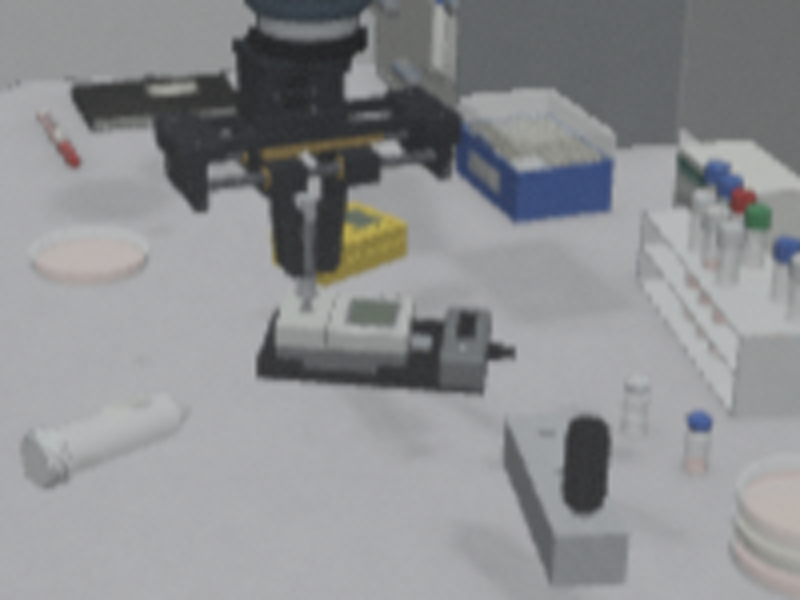

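The side view shows the logger seated and the pin in the aperture. The steady push is about 11 N, and the driver, tube and dish look untouched. I hand it in while holding.

```bash
python3 -c "
from h import *
print(workorder.close_job())
s=readout.get_state(); print(s['t'],s['tool_pos'],s['ft_force'],s['opening'])
"
```

```text
the job is handed in; nothing more can be done
None
the job is handed in; nothing more can be done
```

I seated the white logger in the dock and let go of it. Then I took the stylus from the tool block and pressed the reset button through the aperture. I handed the job in at t ≈ 22.9 s, still gripping the stylus and holding the button. No verdict was reported.

**Logger:** its top read 36.4–36.5 mm (36 expected when seated). Its centre was about 0.5 mm from the pocket's centre, the turn was under 0.5°, and the stub was in the notch. After pressing, a wrist depth reading still gave 36.5 mm.

**Button:** the force held at 10–11.5 N on the stop for about 4 s, peaking at 20.6 N on first contact. The pin tip was about 12 mm below the mouth and roughly 0.5 mm off the axis, and the grip opening was 11 mm. Button travel cannot be read directly. That it was down is inferred from the force and the depth.

**Left alone:** the driver, tube and petri dish looked undisturbed in the last side picture.

**Checks that disagreed:**
- The dock-to-logger reading taken just after release was invalid. It gave a dock width of 84 mm instead of 81, and the higher view replaced it.
- Two early estimates of the dock's centre differed by about 1.6 mm. I corrected for this before lowering the logger.

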